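Refit the extractor's grille and shut its filter door

ROBOT

A 6-joint arm with a two-finger parallel gripper is mounted at the origin on the work surface. World frame = base frame: x ahead of the robot, y to its left, z up, the work surface at z = 0. Lengths are in m, angles in rad, forces in N, time in s.
With the tool pointing down it reaches from about 0.35 to 0.975 m from the base axis. Payload 7.1 kg.
Tool frame: the origin (TCP) lies at the very end of the fingers, on their centre line; the grasp point (between the pads) lies 19 mm behind it (r.tcp_to_grasp is the distance from the TCP to the grasp point, in m); z points along the fingers, y is the line along which they close (so a half turn about z gives the same grasp; the last joint's range is limited). The gripper opens to 88 mm and grips with 3 to 60 N. Pads are 20 mm wide; open, the fingers measure 115 mm over their backs; the gripper's body (75 mm by 178 mm) begins 61 mm behind the grasp point.
Start: joints at [1.288, 0.423, 1.63, -0, 1.089, -0.019], TCP at [0.163, 0.603, 0.223] pointing down, gripper open.
Joint ranges: [-3, 3], [-0.9, 2.11], [0.09, 2.58], [-1.31, 4.45], [0.11, 2.69], [-2.54, 2.54]. Speed limits (rad/s): [2.39, 2.39, 3.01, 3.14, 3.14, 3.14].

INTERFACE

Orientations are given as a rotation vector (axis times angle).
In Python, from bench import monitor, viewer, r, nets gives the robot as it stands.
- The arm moves only by the tool jog_arm, never from a script. Its argument "moves" is a list of rows, each a list of 2 entries, a list of its own where there are three numbers: the shift along the tool's x, y, z in m, then the turn, a rotation vector about the tool's x, y, z in rad. In form: [[[x, y, z], [ax, ay, az]], ...]. A call has 1 to 5 rows; each row shifts and turns the commanded pose from where the row before left it, along the tool's axes as they then stand; what a row does not reach is not made up. A row lasts 1/10 s, in which the tool goes at most 50 mm and 8.59 degrees, less where a joint would pass 70% of its speed; a pose out of reach is approached as far as the arm can. A call with a gripper value outside its range is refused whole. "hand" is the opening, from 0 (shut) to 1 (fully open), set as the call begins (left out, the last holds). The fingers move at their own pace and stop on an object; "force" is the grip in N (left out, the last holds). Time passes only in rows, so rows that do not move let the fingers close. It gives the time, the measured TCP pose, the force, the opening and the grip force at its end, in the units of the state.
- monitor.get_obs(): the state, without advancing time (a new reading comes with each control period).
- viewer.capture(name): name is "scene" or "top" or "wrist"; returns (picture, depth): 384x512x3 uint8, red, green, blue; 384x512 float32, m along the optical axis (not along the pixel's ray), 0 where there is no reading.
- viewer.camera_params(name): a dict with "camera_matrix" (3x3 intrinsics, pixels), "R" (3x3) and "t" (3): a world point X has camera coordinates R X + t; the wrist camera has in their place "tool_from_camera" (4x4, takes a point from camera to tool coordinates, whose origin is the TCP and whose axes are the flange's). Camera axes: x right, y down, z forward; pixel columns grow to the right and rows downward; lengths in m; the calibration is good to about 2 mm. The wrist camera is an equidistant fisheye: a pixel r from the principal point sees the ray r / f radians off the axis. A picture is of the moment at which its call begins: read the wrist's pose just before it. camera_params takes no time and is no camera call.
- r.sign_off(): hands the job in; it is judged then, once.
Trained networks look in the newest picture that a camera, given by its name, has taken for a name from the list of things; names that differ only in an ending like _2 or _b are one class to them, and where a whole thing is asked for, a point or a joint stands for the part that bears it (a point fixed in the world has none). Each returns a list of dicts, best first, with "score" (0 to 1); they miss things now and then, are a little off and sometimes report something else, mostly with a low value. They report only what shows in the picture. A call takes as long as a camera call. They do not tell look-alikes from the thing itself.
- nets.look_for(camera, query): "pixel" ([column, row] in pixels, amid what is visible of it).
- nets.outline_of(camera, query): "region" (384x512 bool, what is visible of it) and "pixel" ([column, row] in pixels, amid what is visible of it).
The state is a dict: "time_s": time; "q": joint angles; "qd": joint speeds; "tau": joint torques, N m; "position": TCP position; "tcp_rot": TCP orientation; "wrist_force": force on the tool from outside, world axes, zero at the start; "torque": the same for the moment, N m; "width": finger opening in m; "gripper_force": force on a finger pad.
Only numpy, scipy, OpenCV 4.12 (cv2) and the standard library are available. Lean on these libraries where they do the work, as an engineer would, in place of code of your own. Each camera call takes 0.05 s, during which the arm holds its last target. There are 200 camera calls.

TASK

The fume extractor has had its filters changed: put it back together. Take the grey slotted grille out of the wooden drying rack and set it fully home, flat on the rim, over the three pins on top of the extractor with its grip rib upwards, and push the extractor's filter door shut until it snaps onto its catch. Leave the two brick sheets standing in the rack and the other things on the bench where they are.

Things in the scene. Friction and masses are not known exactly. Their poses are not given: they have to be found in the camera images.
- extractor: Fume extractor, white box fixed to the bench, 190 mm deep (its x), 230 wide (y), 140 high. Origin: centre of the underside, on the bench. The hinged filter door is on its -x side; a silver duct leaves its +x side. The flat rim on top, 140 mm up, round an 80 x 110 mm filter opening, carries three upright steel pins, 8 mm across, 12.5 tall, the top 2.5 mm tapering to 5 mm across.
- pin0 (a point): Foot of a pin of the front pair, at rim level, extractor x, y, z = (-52, +68, 140) mm.
- pin1 (a point): Foot of the other pin of the front pair, (-52, -68, 140) mm.
- pin2 (a point): Foot of the single rear pin, (+52, 0, 140) mm.
- door (a joint): Filter door's angle, rad: 0 shut, 0.5 to 1.0 at the start. Grey upright panel 222 mm wide, 110 tall, 10 thick. It swings easily and stays where left. From 0.06 rad on it must be pressed past a sprung roller catch (about 5 N at the free edge, 7 N at 150 mm from the hinge); past 0.025 rad the roller pulls it home to 0 and holds it.
- door_hinge (a point): On the door's vertical hinge line, at half the door's height: extractor x, y, z = (-96, +111, 66.5) mm. The outer face lies 10 mm out from this line. Shut, the door runs from here to the extractor's -y; opening swings the free edge out to its -x.
- door_edge (a point): Upper outer corner of the door's free edge, 222 mm from the hinge, 121.5 mm above the bench. A black pull (14 mm wide, 45 tall, 13 proud of the face, middle 56 mm above the bench) is 206 mm from the hinge.
- grille: Cover grille, loose grey plate 130 (x) x 160 (y) x 8 mm (z), 0.18 to 0.29 kg, slotted, with three 9.5 mm holes: it fits the pins one way round only. Origin: centre of the flat back; +z leaves the ribbed front. Starts on a 160 mm edge in a rack slot: x down, z level along the rack's +x, top edge 144 mm up. Seated: back on the rim, origin and axes over the extractor's, 140 mm up.
- grip (a point): Middle of the top of the grille's solid grip rib (x 12 mm wide, y 90 long, 24 high), in the middle of its front, 32 mm above its back. Standing in the rack, the rib is on the side away from the robot.
- hole0 (a point): Centre of a hole of the pair, at the back of the grille, (-52, +68, 0) mm; goes over pin0.
- hole1 (a point): Centre of the other hole of the pair, (-52, -68, 0) mm; goes over pin1.
- hole2 (a point): Centre of the single hole, (+52, 0, 0) mm; goes over pin2. Lowest in the rack.
- rack: Wooden drying rack, fixed, 170 (x) x 140 mm (y), origin under its centre, x away from the robot. Rails 14 mm high and 8 mm dowels to 64 mm up make three slots at x = -50, 0, +50 mm, 1.5 mm wider than the 8 mm plates. Grille and brick sheets stand in them in any order. The bench between rack and shut door (robot x 0.42 to 0.64, y -0.12 to 0.06 m) is clear: room to lay the grille down.
- sheet_a: Terracotta brick sheet standing in the rack, 8 mm thick (x), 150 wide (y), 110 high. Origin: lower edge, on its face towards the robot. Leave standing.
- sheet_b: Cream plaster brick sheet standing in the rack, 8 mm thick (x), 150 wide (y), 95 high. Origin: lower edge, on its face towards the robot. Leave standing.
- jar: Round glass jar with a metal lid, 84 mm across, 73 tall, origin under its centre. Leave alone.
- primer: Dark bottle with a white cap, 54 mm across, 105 tall, origin under its centre. Leave alone.
- sprayer: Small clear spray bottle, 36 mm across, 105 tall, origin under its centre. Leave alone.
- tin: Small open metal tin, 42 mm across, 36 tall, origin under its centre. Leave alone.
- tape: Roll of white tape lying flat, 100 mm across, 24 tall, origin under its centre. Leave alone.
- pillar: Terracotta model pillar lying down, 75 x 16 x 22 mm, origin under its centre. Leave alone.
Things that resemble listed ones, but are neither listed nor needed, are in the scene too. Leave any blue look-alike of the sheet_a alone.

How it is judged:
At the end, for the whole second after the job is handed in: The grille rests flat on the extractor's rim over its pins, rib up, each of its three holes within 3 mm of the foot of its own pin; the door is shut on its catch (under 0.02 rad); the brick sheets stand in the rack (value of joint door below 0.02 rad and distance between hole0 and pin0 below 0.003 m and distance between hole1 and pin1 below 0.003 m and distance between hole2 and pin2 below 0.003 m and linear speed of grille below 0.02 m/s and angle between each of sheet_a, sheet_b's own z axis and vertical below 0.3 rad); the robot touches nothing.
It fails at once if a bottle, jar, tin, tape roll or pillar on the bench is moved by more than 40 mm (distance of any of jar, primer, sprayer, tin, tape, pillar from where it was at the start of the episode above 0.04 m).
It fails at once if a brick sheet is moved by more than 40 mm or knocked over (distance of any of sheet_a, sheet_b from where it was at the start of the episode above 0.04 m or angle between any of sheet_a, sheet_b's own z axis and vertical above 0.5 rad).
It also fails if it takes over 72 s, if anything falls off the work surface, if the arm or the gripper's body presses on something with over 40 N, if the wrist force passes 120 N, or if a joint passes its speed limit or range.

## Working session

There is one attempt and no reset: what is moved stays moved. The work goes in short steps, Python scripts to look and compute and a tool call to move; the robot and the scene stay as the last step left them, time stands still between calls to the robot, and variables do not carry over. Pictures are saved under pics/ and viewed, at most 10 in all, crops included, and the job is handed in when it is done.

Besides the shell and the picture viewer there is one more tool, called after ">>>" in YAML: its name, and indented under it one key for each argument. jog_arm: Moves the arm, as the interface text tells. Its arguments: {"type":"object","properties":{"moves":{"type":"array","items":{"type":"array"}},"hand":{"type":"number"},"force":{"type":"number"}},"required":["moves"]}

```bash
ls; mkdir -p pics; cat > h.py <<'E'
import numpy as np, cv2
from scipy.spatial.transform import Rotation as Ro
from bench import monitor, viewer, r, nets
def cloud(cam):
    img,d=viewer.capture(cam); p=viewer.camera_params(cam); K=np.array(p["camera_matrix"])
    v,u=np.mgrid[:384,:512]
    c=np.stack([(u-K[0,2])/K[0,0]*d,(v-K[1,2])/K[1,1]*d,d],-1)
    X=(c-np.array(p["t"]))@np.array(p["R"])
    X[d<=0]=np.nan
    return img,d,X
def st():
    o=monitor.get_obs(); print({k:np.round(o[k],4).tolist() for k in("time_s","q","position","tcp_rot","wrist_force","width","gripper_force")}); return o
E
python3 - <<'E'
from h import *
st()
for c in("scene","top"):
    img,d,X=cloud(c); cv2.imwrite(f"pics/{c}0.png",img[...,::-1]); np.savez(f"{c}0.npz",img=img,d=d,X=X)
    for n in("grille","door","extractor","sheet_a","sheet_b","rack"):
        for o in nets.outline_of(c,n):
            m=o["region"]; P=X[m]; P=P[~np.isnan(P[:,0])]
            print(c,n,round(o["score"],2),np.round(o["pixel"]),m.sum(),np.round(np.percentile(P,[2,50,98],axis=0),3).tolist() if len(P) else None)
a=cv2.imread("pics/scene0.png");b=cv2.imread("pics/top0.png")
E
```

```text
pics
{'time_s': 0.0, 'q': [1.288, 0.4238, 1.6307, 0.0, 1.0886, -0.019], 'position': [0.1628, 0.6029, 0.2219], 'tcp_rot': [-0.4131, -3.1141, 0.0024], 'wrist_force': [0.2164, -0.3126, -0.9603], 'width': 0.0876, 'gripper_force': 0.0}
scene grille 0.66 [147. 192.] 951 [[0.48, -0.435, 0.056], [0.498, -0.357, 0.11], [0.515, -0.282, 0.147]]
scene door 0.81 [284. 175.] 1325 [[0.37, -0.023, 0.003], [0.412, 0.077, 0.077], [0.451, 0.18, 0.124]]
scene extractor 0.88 [363. 201.] 10906 [[0.383, 0.007, 0.018], [0.569, 0.3, 0.114], [0.645, 0.729, 0.144]]
scene extractor 0.19 [146. 190.] 974 [[0.397, -0.463, 0.002], [0.497, -0.361, 0.109], [0.515, -0.283, 0.147]]
scene sheet_a 0.91 [162. 152.] 670 [[0.229, -0.357, 0.006], [0.301, -0.325, 0.064], [0.361, -0.291, 0.113]]
scene sheet_a 0.67 [155. 224.] 812 [[0.581, -0.406, 0.014], [0.595, -0.339, 0.074], [0.61, -0.273, 0.111]]
scene sheet_a 0.56 [150. 208.] 818 [[0.53, -0.419, 0.046], [0.546, -0.35, 0.092], [0.562, -0.279, 0.126]]
scene sheet_b 0.91 [162. 152.] 670 [[0.229, -0.357, 0.006], [0.301, -0.325, 0.064], [0.361, -0.291, 0.113]]
scene sheet_b 0.
[... 960 characters left out ...]
2 [[0.383, 0.054, 0.018], [0.516, 0.273, 0.133], [0.613, 0.547, 0.142]]
top sheet_b 0.92 [394. 185.] 426 [[0.526, -0.419, 0.018], [0.541, -0.348, 0.121], [0.559, -0.275, 0.126]]
top sheet_b 0.91 [386. 294.] 1378 [[0.228, -0.353, -0.001], [0.292, -0.32, 0.069], [0.359, -0.289, 0.111]]
top sheet_b 0.81 [383. 164.] 525 [[0.574, -0.42, 0.007], [0.589, -0.335, 0.096], [0.614, -0.265, 0.11]]
top sheet_b 0.54 [117. 204.] 14742 [[0.383, 0.054, 0.018], [0.516, 0.273, 0.133], [0.613, 0.547, 0.142]]
top rack 0.88 [365. 197.] 1271 [[0.455, -0.423, -0.001], [0.543, -0.333, 0.011], [0.632, -0.271, 0.063]]
top rack 0.67 [387. 164.] 448 [[0.574, -0.401, 0.031], [0.589, -0.336, 0.099], [0.605, -0.265, 0.11]]
```

View pics/scene0.png

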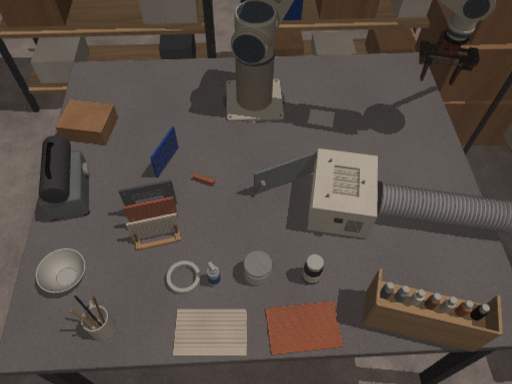

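View pics/top0.png

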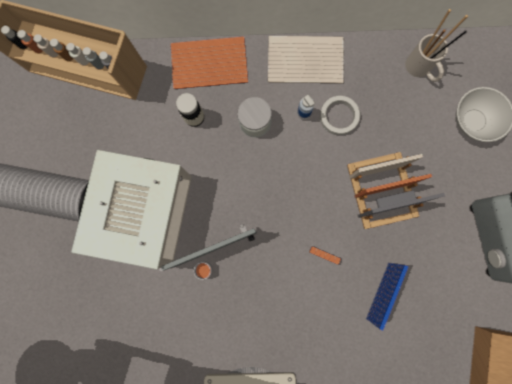

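Both pictures agree on the layout. The extractor is at top-view (128,208), with its door open from hinge (165,268) to (255,232). The grille is the grey slotted plate at (396,200), in the rack slot nearest the robot. Terracotta (394,185) and cream (383,164) stand behind it. The blue look-alike at (386,294) and the flat sheets at (210,62) and (306,60) are not to be touched.

```bash
python3 - <<'E'
from h import *
T=np.load("top0.npz");X=T["X"];img=T["img"]
# extractor rim: white points around z=.14
m=(abs(X[...,2]-.14)<.006)&(X[...,1]>.05)&(X[...,1]<.42)&(X[...,0]>.3)&(X[...,0]<.75)
P=X[m][:,:2].astype(np.float32); (c,s,a)=cv2.minAreaRect(P); print("rim",c,s,a,np.median(X[m][:,2]))
# grille
S=np.load("scene0.npz");XS=S["X"]
for nm,Z in(("top",X),("scene",XS)):
    m=(Z[...,2]>.128)&(Z[...,2]<.16)&(Z[...,1]<-.25)&(Z[...,1]>-.48)&(Z[...,0]>.44)&(Z[...,0]<.6)
    Q=Z[m]; print(nm,"grille top",len(Q),np.percentile(Q,[1,50,99],axis=0).round(4).tolist(),cv2.minAreaRect(Q[:,:2].astype(np.float32)))
    w=Q[:,:2]-Q[:,:2].mean(0); print(np.linalg.svd(w,full_matrices=False)[2][0])
    m=(Z[...,2]>.108)&(Z[...,2]<.13)&(Z[...,1]<.12)&(Z[...,1]>-.1)&(Z[...,0]>.33)&(Z[...,0]<.6)
    Q=Z[m];print(nm,"door",len(Q)); 
    if len(Q): print(cv2.minAreaRect(Q[:,:2].astype(np.float32)),np.linalg.svd(Q[:,:2]-Q[:,:2].mean(0),full_matrices=False)[2][0])
p=viewer.camera_params("top");print(p)
print(viewer.camera_params("wrist"))
big=cv2.resize(img[90:300,60:460][...,::-1],None,fx=2,fy=2,interpolation=cv2.INTER_CUBIC);cv2.imwrite("pics/crop.png",big)
E
```

```text
rim (0.502970814704895, 0.2544735074043274) (0.19173720479011536, 0.23041701316833496) 77.57073974609375 0.13903457111674422
top grille top 292 [[0.4776, -0.4343, 0.1315], [0.4952, -0.3548, 0.1435], [0.5144, -0.2798, 0.1467]] ((0.49621015787124634, -0.3577580153942108), (0.008133120834827423, 0.16048257052898407), 11.565974235534668)
[ 0.19971925 -0.97985316]
top door 330
((0.4204300343990326, 0.04788350686430931), (0.010096043348312378, 0.1548469215631485), 20.676305770874023) [-0.35435191  0.93511215]
scene grille top 298 [[0.4759, -0.4348, 0.1284], [0.4967, -0.3592, 0.1408], [0.5472, -0.2826, 0.1485]] ((0.5177782773971558, -0.35416263341903687), (0.06224877014756203, 0.1594444066286087), 12.509016036987305)
[ 0.20203126 -0.97937907]
scene door 219
((0.42133012413978577, 0.04805424436926842), (0.01632470078766346, 0.15778674185276031), 22.027385711669922) [ 0.35628372 -0.93437782]
{'camera_matrix': array([[365.70442949,   0.        , 258.75006855],
       [  0.        , 365.70442949, 194.56531707],
       [  0.        ,   0.        ,   1.        ]]), 'R': array([[-0.0277478 , -0.9995016 , -0.01505333],
       [-0.99138961,  0.02944424, -0.12759185],
       [ 0.12797149,  0.01138332, -0.99171252]]), 't': array([-0.02022639,  0.53758504,  0.8707153 ])}
{'camera_matrix': array([[297.31863964,   0.        , 251.35665006],
       [  0.        , 297.31863964, 188.09236545],
       [  0.        ,   0.        ,   1.        ]]), 'tool_from_camera': array([[ 3.12025896e-05, -9.67241450e-01, -2.53858183e-01,
         7.00928744e-02],
       [ 9.99999513e-01, -2.20327739e-04,  9.62398349e-04,
        -9.07485799e-04],
       [-9.86803574e-04, -2.53858089e-01,  9.67240971e-01,
        -1.62116564e-01],
       [ 0.00000000e+00,  0.00000000e+00,  0.00000000e+00,
         1.00000000e+00]])}
```

View pics/crop.png

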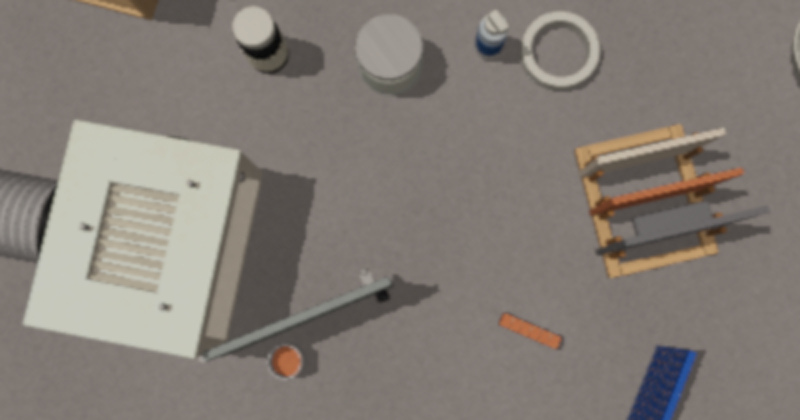

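The crop confirms the thing to take: the slotted grey plate at crop (685,230), in the near slot, with its rib on the far side. Next I look at the pins with the wrist camera, then shut the door.

>>> jog_arm:
  moves:
    - [[-0.0376,-0.0254,0],[0,0,-0.0466]]
    - [[-0.0376,-0.0254,0],[0,0,0]]
    - [[-0.0376,-0.0254,0],[0,0,0]]
    - [[-0.0376,-0.0254,0],[0,0,0]]
    - [[-0.0376,-0.0254,0],[0,0,0]]
  hand: 0

```text
time_s: 1.2
position: [0.3185, 0.4361, 0.2229]
tcp_rot: [0.34, 3.123, 0.001]
wrist_force: [1.1, 0.6, -0.1]
width: 0.0513
gripper_force: 0.0
```

>>> jog_arm:
  moves:
    - [[-0.0376,-0.0254,0],[0,0,0]]
    - [[-0.0376,-0.0254,0],[0,0,0]]
    - [[-0.0376,-0.0254,0],[0,0,0]]
    - [[-0.0376,-0.0254,0],[0,0,0]]
    - [[-0.0376,-0.0254,0],[0,0,0]]

```text
time_s: 1.7
position: [0.475, 0.2714, 0.223]
tcp_rot: [0.341, 3.123, 0.001]
wrist_force: [0.4, 0.2, -0.4]
width: 0.0114
gripper_force: 0.0
```

```bash
cat >> h.py <<'E'
def wpix(Xw,pos,R):
    "world points -> wrist pixels"
    p=viewer.camera_params("wrist");K=p["camera_matrix"];T=np.linalg.inv(p["tool_from_camera"])
    c=((np.atleast_2d(Xw)-pos)@R)@T[:3,:3].T+T[:3,3]
    rr=np.linalg.norm(c[:,:2],axis=1);th=np.arctan2(rr,c[:,2])
    return c[:,:2]/rr[:,None]*th[:,None]*K[0,0]+[K[0,2],K[1,2]]
def wray(uv,pos,R,z):
    "wrist pixels -> world points at height z"
    p=viewer.camera_params("wrist");K=p["camera_matrix"];T=p["tool_from_camera"]
    d=np.atleast_2d(uv)-[K[0,2],K[1,2]];rr=np.linalg.norm(d,axis=1);th=rr/K[0,0]
    c=np.c_[d/rr[:,None]*np.sin(th)[:,None],np.cos(th)]
    w=c@T[:3,:3].T@R.T; o=R@T[:3,3]+pos
    return o+w*((z-o[2])/w[:,2])[:,None]
def snap(name):
    o=st();img,d=viewer.capture("wrist");cv2.imwrite(f"pics/{name}.png",img[...,::-1])
    np.savez(f"{name}.npz",img=img,d=d,pos=o["position"],rot=o["tcp_rot"])
    return img,d,np.array(o["position"]),Ro.from_rotvec(o["tcp_rot"]).as_matrix()
E
python3 - <<'E'
from h import *
img,d,p,R=snap("w1")
C=np.array([.503,.2545,0]);a=np.radians(77.57);E=Ro.from_euler("z",a).as_matrix()
print(np.round(R,3))
for z in(.14,.1525): print(wpix(np.array([[-.052,.068,z],[-.052,-.068,z],[.052,0,z]])@E.T+C,p,R).round(1).tolist())
E
```

```text
{'time_s': 1.7, 'q': [0.4974, 0.3087, 1.8034, 0.0001, 1.0289, -0.8562], 'position': [0.475, 0.2714, 0.223], 'tcp_rot': [0.3405, 3.1226, 0.0006], 'wrist_force': [0.3964, 0.2394, -0.4109], 'width': 0.0114, 'gripper_force': 0.0}
[[-0.976  0.216  0.   ]
 [ 0.216  0.976  0.   ]
 [-0.     0.    -1.   ]]
[[178.2, 152.5], [189.2, 289.9], [298.3, 227.7]]
[[174.6, 154.6], [186.9, 297.1], [300.5, 233.3]]
```

View pics/w1.png

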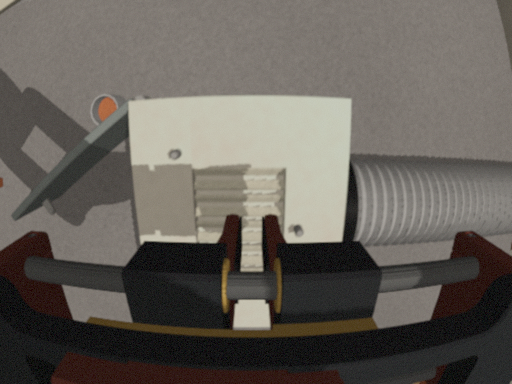

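The wrist view shows pin0 at (174,155) and pin2 at (297,230), close to prediction. Pin1 is hidden behind the gripper, so I back off to see all three.

>>> jog_arm:
  moves:
    - [[-0.045,0,0],[0,0,0]]
    - [[-0.045,0,0],[0,0,0]]
    - [[0,0,0],[0,0,0]]

```text
time_s: 2.05
position: [0.5663, 0.2525, 0.2229]
tcp_rot: [0.345, 3.119, 0.002]
wrist_force: [0.6, 0.9, -0.1]
width: 0.0003
gripper_force: 0.0
```

```bash
python3 - <<'E'
from h import *
img,d,p,R=snap("w2")
C=np.array([.503,.2545,0]);a=np.radians(77.57);E=Ro.from_euler("z",a).as_matrix()
for z in(.14,.1525): print(wpix(np.array([[-.052,.068,z],[-.052,-.068,z],[.052,0,z]])@E.T+C,p,R).round(1).tolist())
q=wpix(np.array([[-.052,.068,.146],[-.052,-.068,.146],[.052,0,.146]])@E.T+C,p,R)
tiles=[cv2.resize(img[int(y)-16:int(y)+17,int(x)-16:int(x)+17][...,::-1],(260,260),interpolation=cv2.INTER_NEAREST) for x,y in q]
cv2.imwrite("pics/pins.png",np.hstack(tiles)); print(q.astype(int)-16)
E
```

```text
{'time_s': 2.05, 'q': [0.4005, 0.4141, 1.6436, -0.0008, 1.0806, -0.9497], 'position': [0.5663, 0.2525, 0.2229], 'tcp_rot': [0.345, 3.1193, 0.0017], 'wrist_force': [0.5705, 0.913, -0.1068], 'width': 0.0003, 'gripper_force': 0.0}
[[174.8, 43.1], [179.6, 200.8], [300.7, 121.4]]
[[170.9, 39.9], [176.2, 205.2], [303.3, 122.0]]
[[156  25]
 [162 186]
 [285 105]]
```

View pics/pins.png

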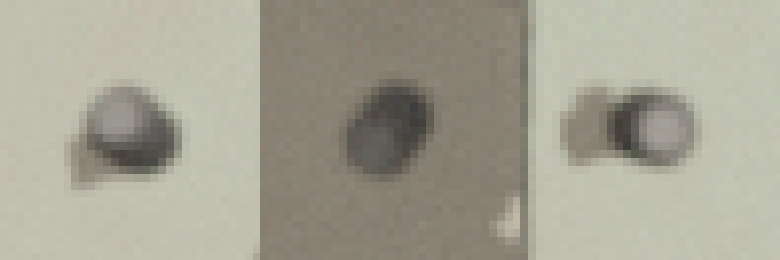

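```bash
python3 - <<'E'
from h import *
T=np.load("w2.npz");p=T["pos"];R=Ro.from_rotvec(T["rot"]).as_matrix()
W=wray([[170.7,39.1],[176.1,204.3],[302.5,121.0]],p,R,.1525);print(W.round(4).tolist())
L=np.array([[-.052,.068],[-.052,-.068],[.052,0]]);Lc=L-L.mean(0);Wc=W[:,:2]-W[:,:2].mean(0)
a=np.arctan2((Lc[:,0]*Wc[:,1]-Lc[:,1]*Wc[:,0]).sum(),(Lc*Wc).sum())
E=np.array([[np.cos(a),-np.sin(a)],[np.sin(a),np.cos(a)]]);C=W[:,:2].mean(0)-E@L.mean(0)
print("wrist-cam extractor",C,np.degrees(a),(L@E.T+C-W[:,:2]).round(4).tolist())
E
```

```text
[[0.4247, 0.2183, 0.1525], [0.5574, 0.1892, 0.1525], [0.5133, 0.3048, 0.1525]]
wrist-cam extractor [0.50218307 0.25437042] 77.62241795194711 [[-0.0001, -0.0001], [0.0, -0.0002], [0.0001, 0.0003]]
```

>>> jog_arm:
  moves:
    - [[0.0159,-0.0411,0],[0,0,0]]
    - [[0.0159,-0.0411,0],[0,0,0]]
    - [[0.0159,-0.0411,0],[0,0,0]]
    - [[0.0159,-0.0411,0],[0,0,0]]
    - [[0.0159,-0.0411,0],[0,0,0]]

```text
time_s: 2.6
position: [0.4373, 0.0695, 0.2225]
tcp_rot: [-0.338, -3.123, 0.0]
wrist_force: [0.4, -0.2, 0.6]
width: 0.0002
gripper_force: 0.0
```

>>> jog_arm:
  moves:
    - [[0.0159,-0.0411,0],[0,0,0]]
    - [[0.0159,-0.0411,0],[0,0,0]]
    - [[0,0,0.046],[0,0,0]]
    - [[0,0,0.046],[0,0,0]]
    - [[0,0,0.046],[0,0,0]]

```text
time_s: 3.1
position: [0.3906, -0.0032, 0.0844]
tcp_rot: [0.341, 3.12, 0.001]
wrist_force: [0.8, 0.2, -0.6]
width: 0.0004
gripper_force: 0.0
```

```bash
cat >> h.py <<'E'
EA=np.radians(77.62);EC=np.array([.5022,.2544,0]);EX=Ro.from_euler("z",EA).as_matrix()
E
python3 - <<'E'
from h import *
o=st();print((EX.T@(np.array(o["position"])-EC)).round(4))
E
```

```text
{'time_s': 3.1, 'q': [-0.0387, 0.3434, 2.2206, 0.0002, 0.5744, -1.3921], 'position': [0.3906, -0.0032, 0.0844], 'tcp_rot': [0.3408, 3.1199, 0.0005], 'wrist_force': [0.8405, 0.2134, -0.6028], 'width': 0.0004, 'gripper_force': 0.0}
[-0.2755  0.0538  0.0844]
```

>>> jog_arm:
  moves:
    - [[-0.016,0.011,0],[0,0,0]]
    - [[-0.016,0.011,0],[0,0,0]]
    - [[-0.016,0.011,0],[0,0,0]]
    - [[-0.016,0.011,0],[0,0,0]]
    - [[-0.0117,0.014,0],[0,0,0]]

```text
time_s: 3.6
position: [0.4767, 0.0377, 0.0846]
tcp_rot: [-0.339, -3.122, 0.001]
wrist_force: [-1.0, -1.5, -0.5]
width: 0.0002
gripper_force: 0.7
```

>>> jog_arm:
  moves:
    - [[-0.0117,0.014,0],[0,0,0]]
    - [[-0.0117,0.014,0],[0,0,0]]
    - [[-0.009,0.0205,0],[0,0,0]]
    - [[-0.009,0.0205,0],[0,0,0]]
    - [[-0.002,0.01,0],[0,0,0]]

```text
time_s: 4.1
position: [0.5368, 0.1065, 0.0849]
tcp_rot: [0.338, 3.123, 0.0]
wrist_force: [0.1, -0.3, 0.1]
width: 0.0001
gripper_force: 0.5
```

>>> jog_arm:
  moves:
    - [[-0.002,0.006,0],[0,0,0]]
    - [[-0.001,0.004,0],[0,0,0]]
    - [[0,0.004,0],[0,0,0]]
    - [[0,0,0],[0,0,0]]

```text
time_s: 4.5
position: [0.5421, 0.1172, 0.0846]
tcp_rot: [-0.341, -3.122, 0.001]
wrist_force: [-0.8, -3.0, 2.1]
width: 0.0008
gripper_force: 1.6
```

```bash
python3 - <<'E'
from h import *
o=st();print((EX.T@(np.array(o["position"])-EC)).round(4), EX.T@o["wrist_force"])
E
```

```text
{'time_s': 4.5, 'q': [0.1917, 0.52, 1.8686, -0.0007, 0.754, -1.1613], 'position': [0.5421, 0.1172, 0.0846], 'tcp_rot': [-0.3405, -3.1223, 0.0011], 'wrist_force': [-0.7832, -3.0204, 2.1429], 'width': 0.0008, 'gripper_force': 1.6111}
[-0.1254 -0.0684  0.0846] [-3.11803201  0.11742666  2.14288485]
```

>>> jog_arm:
  moves:
    - [[0,0.003,0],[0,0,0]]
    - [[0,0,0],[0,0,0]]

```text
time_s: 4.7
position: [0.5431, 0.1202, 0.0846]
tcp_rot: [-0.341, -3.123, 0.0]
wrist_force: [-1.7, -2.4, -0.1]
width: 0.0006
gripper_force: 1.2
```

>>> jog_arm:
  moves:
    - [[0,0.003,0],[0,0,0]]
    - [[0,0,0],[0,0,0]]

```text
time_s: 4.9
position: [0.5444, 0.1239, 0.0848]
tcp_rot: [0.341, 3.122, 0.001]
wrist_force: [0.2, 0.3, -0.5]
width: 0.0005
gripper_force: 0.0
```

>>> jog_arm:
  moves:
    - [[0,0.003,0],[0,0,0]]
    - [[0,0,0],[0,0,0]]

```text
time_s: 5.1
position: [0.5447, 0.1261, 0.0847]
tcp_rot: [-0.34, -3.123, 0.002]
wrist_force: [-0.1, -5.7, 1.5]
width: 0.0007
gripper_force: 2.5
```

>>> jog_arm:
  moves:
    - [[0,-0.02,0],[0,0,0]]
    - [[0,-0.02,0],[0,0,0]]
    - [[0,0,-0.043],[0,0,0]]
    - [[0,0,-0.043],[0,0,0]]
    - [[0,0,-0.043],[0,0,0]]
  hand: 0.4

```text
time_s: 5.6
position: [0.5358, 0.0875, 0.215]
tcp_rot: [-0.341, -3.122, -0.0]
wrist_force: [0.6, 0.4, 0.2]
width: 0.034
gripper_force: 0.0
```

>>> jog_arm:
  moves:
    - [[-0.0056,-0.0443,0],[0,0,0]]
    - [[-0.0056,-0.0443,0],[0,0,0]]
    - [[-0.0056,-0.0443,0],[0,0,0]]
    - [[-0.0056,-0.0443,0],[0,0,0]]
    - [[-0.0056,-0.0443,0],[0,0,0]]

```text
time_s: 6.1
position: [0.5156, -0.1363, 0.214]
tcp_rot: [0.34, 3.122, 0.0]
wrist_force: [0.9, 0.2, 0.2]
width: 0.0353
gripper_force: 0.0
```

>>> jog_arm:
  moves:
    - [[-0.0056,-0.0443,0],[0,0,0]]
    - [[-0.0056,-0.0443,0],[0,0,0]]
    - [[-0.0056,-0.0443,0],[0,0,0]]
    - [[-0.0056,-0.0443,0],[0,0,0]]
    - [[-0.0056,-0.0443,0],[0,0,0.144]]

```text
time_s: 6.6
position: [0.4951, -0.3589, 0.2138]
tcp_rot: [0.567, 3.09, 0.0]
wrist_force: [0.6, -0.4, -1.2]
width: 0.0354
gripper_force: 0.0
```

>>> jog_arm:
  moves:
    - [[0,0,0],[0,0,0.144]]
    - [[0,0,0],[0,0,0.144]]
    - [[0,0,0],[0,0,0.144]]
    - [[0,0,0],[0,0,0.144]]
    - [[0,0,0],[0,0,0.144]]

```text
time_s: 7.1
position: [0.4955, -0.3571, 0.2136]
tcp_rot: [-1.625, -2.689, -0.0]
wrist_force: [0.0, 0.4, 0.4]
width: 0.0354
gripper_force: 0.0
```

>>> jog_arm:
  moves:
    - [[0,0,0],[0,0,0.144]]
    - [[0,0,0],[0,0,0.144]]
    - [[0,0,0],[0,0,0]]

```text
time_s: 7.4
position: [0.4956, -0.357, 0.2136]
tcp_rot: [1.988, 2.433, 0.0]
wrist_force: [-0.3, -0.2, 0.3]
width: 0.0349
gripper_force: 0.0
```

```bash
python3 - <<'E'
from h import *
img,d,p,R=snap("w3"); print(R.round(3))
o=monitor.get_obs()
# door check from top
_,_,X=cloud("top")
m=(X[...,2]>.108)&(X[...,2]<.13)&(X[...,1]<.2)&(X[...,1]>-.1)&(X[...,0]>.33)&(X[...,0]<.62)
Q=(X[m]-EC)@EX; print("door pts",len(Q), [Q[abs(Q[:,1]-y)<.015][:,0].mean().round(4) for y in(.08,.03,-.02,-.07,-.1)])
m=(X[...,2]>.132)&(X[...,2]<.16)&(X[...,1]<-.25)&(X[...,1]>-.48)&(X[...,0]>.44)&(X[...,0]<.56);print(m.sum())
# wrist: predicted grille top-edge ends
g=np.array([.4962,-.3578]);t=np.array([-.2,.98]);n=np.array([.98,.2])
pts=[[*(g+s*t*.08+e*n*.004),.144] for s in(-1,1) for e in(-1,1)]
print(wpix(np.array(pts),p,R).round(1).tolist())
# arm fit
D=[([1.288,.4238,1.6307,1.0886],[.1628,.6029,.2219]),([.4974,.3087,1.8034,1.0289],[.475,.2714,.223]),([.4005,.4141,1.6436,1.0806],[.5663,.2525,.2229]),([-.0387,.3434,2.2206,.5744],[.3906,-.0032,.0844]),([.1917,.52,1.8686,.754],[.5421,.1172,.0846]),([o["q"][0],o["q"][1],o["q"][2],o["q"][4]],o["position"])]
from scipy.optimize import least_squares
def f(x):
    a,h,L1,L2,b=x;out=[]
    for q,P in D:
        out+= [a+L1*np.sin(q[1])+L2*np.sin(q[1]+q[2])-np.hypot(P[0],P[1]), h+L1*np.cos(q[1])+L2*np.cos(q[1]+q[2])-P[2]]
    return out
s=least_squares(f,[0,.1,.45,.45,0]);print(s.x,np.abs(s.fun).max())
E
```

```text
{'time_s': 7.4, 'q': [-0.6439, 0.4125, 1.6699, 0.0003, 1.0591, -0.8446], 'position': [0.4956, -0.357, 0.2136], 'tcp_rot': [1.9879, 2.4326, 0.0004], 'wrist_force': [-0.256, -0.1897, 0.3339], 'width': 0.0349, 'gripper_force': 0.0}
[[-0.199  0.98   0.   ]
 [ 0.98   0.199  0.   ]
 [ 0.     0.    -1.   ]]
door pts 764 [np.float64(-0.1001), np.float64(-0.1001), np.float64(-0.0999), np.float64(-0.0999), np.float64(-0.0995)]
241
[[248.8, 282.5], [257.5, 282.5], [248.1, 98.8], [258.5, 98.8]]
[-0.03858939 -0.04464514  0.54792117  0.48446408  0.        ] 0.019798967160685355
```

View pics/w3.png

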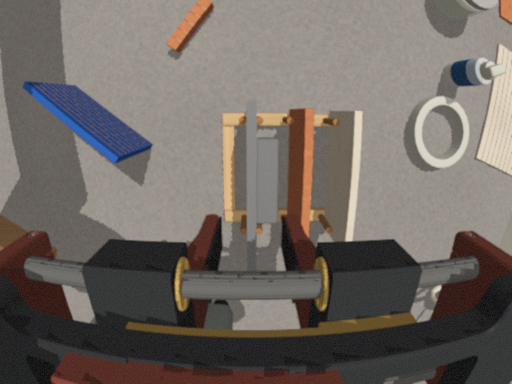

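The door reads shut, with its face at a uniform offset. The wrist view shows the plate centred between the fingers (columns 247–257), with the terracotta sheet clear of the right finger.

>>> jog_arm:
  moves:
    - [[0,0,0.036],[0,0,0]]
    - [[0,0,0.036],[0,0,0]]
    - [[0,0,0.033],[0,0,0]]
    - [[0,0,0],[0,0,0]]

```text
time_s: 7.9
position: [0.4928, -0.3552, 0.1045]
tcp_rot: [-1.978, -2.43, 0.0]
wrist_force: [-0.3, 0.3, -0.4]
width: 0.0353
gripper_force: 0.0
```

>>> jog_arm:
  moves:
    - [[0,0,0],[0,0,0]]
    - [[0,0,0],[0,0,0]]
    - [[0,0,0],[0,0,0]]
    - [[0,0,0],[0,0,0]]
    - [[0,0,0],[0,0,0]]
  hand: 0
  force: 40

```text
time_s: 8.4
position: [0.4958, -0.3579, 0.1103]
tcp_rot: [1.985, 2.432, -0.0]
wrist_force: [-2.5, 0.5, 7.5]
width: 0.008
gripper_force: 40.0
```

>>> jog_arm:
  moves:
    - [[0,0,-0.015],[0,0,0]]
    - [[0,0,-0.025],[0,0,0]]
    - [[0,0,-0.03],[0,0,0]]
    - [[0,0,-0.03],[0,0,0]]
    - [[0,0,-0.025],[0,0,0]]

```text
time_s: 8.9
position: [0.4955, -0.3573, 0.2364]
tcp_rot: [1.985, 2.433, 0.0]
wrist_force: [0.2, 0.1, -3.0]
width: 0.0078
gripper_force: 40.0
```

>>> jog_arm:
  moves:
    - [[0.0458,0.0099,0],[0,0,0]]
    - [[0.0458,0.0099,0],[0,0,0]]
    - [[0.0458,0.0099,0],[0,0,0]]
    - [[0.0458,0.0099,0],[0,0,0]]
    - [[0.0458,0.0099,0],[0,0,0]]

```text
time_s: 9.4
position: [0.4976, -0.1212, 0.2348]
tcp_rot: [1.986, 2.433, 0.001]
wrist_force: [1.2, -0.0, -2.1]
width: 0.0081
gripper_force: 40.0
```

>>> jog_arm:
  moves:
    - [[0.0458,0.0099,0],[0,0,0]]
    - [[0.0458,0.0099,0],[0,0,0.1]]
    - [[0,0,0],[0,0,0.1]]
    - [[0,0,0],[-0.14,0,0]]
    - [[0,0,0],[-0.14,0,0]]

```text
time_s: 9.9
position: [0.5002, -0.0285, 0.2351]
tcp_rot: [2.064, 2.071, 0.299]
wrist_force: [-0.4, 0.4, -2.1]
width: 0.0078
gripper_force: 40.0
```

>>> jog_arm:
  moves:
    - [[0,0,0],[-0.14,0,0]]
    - [[0,0,0],[-0.14,0,0]]
    - [[0,0,0],[-0.14,0,0]]
    - [[0,0,0],[-0.14,0,0]]
    - [[0,0,0],[-0.14,0,0]]

```text
time_s: 10.4
position: [0.5028, -0.0038, 0.2357]
tcp_rot: [1.829, 1.896, 0.721]
wrist_force: [0.5, 0.6, -2.4]
width: 0.0078
gripper_force: 40.0
```

```bash
python3 - <<'E'
from h import *
o=st();print(Ro.from_rotvec(o["tcp_rot"]).as_matrix().round(3))
E
```

```text
{'time_s': 10.4, 'q': [-0.1333, 0.0425, 2.3104, 0.8909, 0.214, -0.9927], 'position': [0.5028, -0.0038, 0.2357], 'tcp_rot': [1.8289, 1.8961, 0.7208], 'wrist_force': [0.549, 0.6251, -2.3528], 'width': 0.0078, 'gripper_force': 39.9893}
[[-0.057  0.786  0.616]
 [ 0.996  0.007  0.084]
 [ 0.062  0.618 -0.783]]
```

```bash
python3 - <<'E'
from h import *
o=st();R=Ro.from_rotvec(o["tcp_rot"])
def fk(q): return Ro.from_euler("z",q[0])*Ro.from_euler("y",q[1]+q[2])*Ro.from_euler("z",q[3])*Ro.from_euler("y",q[4])*Ro.from_euler("z",q[5])
D=[([-.6439,.4125,1.6699,.0003,1.0591,-.8446],[1.9879,2.4326,.0004]),(o["q"],o["tcp_rot"]),([.4974,.3087,1.8034,.0001,1.0289,-.8562],[.3405,3.1226,.0006])]
for q,v in D: print((fk(q).inv()*Ro.from_rotvec(v)).as_rotvec().round(3))
K=fk(o["q"]).inv()*R
down=Ro.from_matrix(np.array([[-1,0,0],[0,1,0],[0,0,-1.]]).T) # x=-X, y=+Y, z=-Z
print("to down90:",(R.inv()*down).as_rotvec().round(4))
tilt=down*Ro.from_rotvec([-1.01,0,0]);print(tilt.as_matrix().round(3))
# wrist angles for tilt with guess q1,q2+q3
for q1,s in((-.1,2.2),(-.3,2.3),(-.3,2.5)):
    W=(Ro.from_euler("y",-s)*Ro.from_euler("z",-q1)*tilt*K.inv()); print(q1,s,W.as_euler("ZYZ").round(2))
E
```

```text
{'time_s': 10.4, 'q': [-0.1333, 0.0425, 2.3104, 0.8909, 0.214, -0.9927], 'position': [0.5028, -0.0038, 0.2357], 'tcp_rot': [1.8289, 1.8961, 0.7208], 'wrist_force': [0.549, 0.6251, -2.3528], 'width': 0.0078, 'gripper_force': 39.9893}
[0.    0.    1.571]
[-0.     0.     1.571]
[ 0.    -0.     1.571]
to down90: [ 0.5802  0.4575 -1.4719]
[[-1.     0.     0.   ]
 [ 0.     0.532  0.847]
 [ 0.     0.847 -0.532]]
-0.1 2.2 [ 1.05  1.32 -2.16]
-0.3 2.3 [ 0.96  1.4  -2.33]
-0.3 2.5 [ 1.    1.29 -2.5 ]
```

```bash
python3 - <<'E'
from h import *
o=monitor.get_obs();R=Ro.from_rotvec(o["tcp_rot"])
down=Ro.from_matrix((EX@np.array([[0,1,0],[1,0,0],[0,0,-1.]])))
v=(R.inv()*down).as_rotvec();print(down.as_matrix().round(3),v,np.linalg.norm(v),(v/11).round(4))
E
```

```text
[[-0.977  0.214  0.   ]
 [ 0.214  0.977  0.   ]
 [ 0.     0.    -1.   ]] [ 0.61021522  0.3823271  -1.26585887] 1.4563431288282471 [ 0.0555  0.0348 -0.1151]
```

>>> jog_arm:
  moves:
    - [[0,0,0],[0.0555,0.0348,-0.1151]]
    - [[0,0,0],[0.0555,0.0348,-0.1151]]
    - [[0,0,0],[0.0555,0.0348,-0.1151]]
    - [[0,0,0],[0.0555,0.0348,-0.1151]]
    - [[0,0,0],[0.0555,0.0348,-0.1151]]

```text
time_s: 10.9
position: [0.5028, -0.0046, 0.2358]
tcp_rot: [1.265, 2.581, 0.434]
wrist_force: [0.1, 0.3, -2.7]
width: 0.0078
gripper_force: 40.0
```

>>> jog_arm:
  moves:
    - [[0,0,0],[0.0555,0.0348,-0.1151]]
    - [[0,0,0],[0.0555,0.0348,-0.1151]]
    - [[0,0,0],[0.0555,0.0348,-0.1151]]
    - [[0,0,0],[0.0555,0.0348,-0.1151]]
    - [[0,0,0],[0.0555,0.0348,-0.1151]]

```text
time_s: 11.4
position: [0.5031, -0.0046, 0.2359]
tcp_rot: [0.506, 3.062, 0.074]
wrist_force: [-0.9, 0.3, -2.7]
width: 0.0079
gripper_force: 40.0
```

>>> jog_arm:
  moves:
    - [[0,0,0],[0.0555,0.0348,-0.1151]]
    - [[0,0,0],[0,0,0]]

```text
time_s: 11.6
position: [0.5041, -0.0036, 0.2356]
tcp_rot: [-0.336, -3.122, 0.003]
wrist_force: [-1.0, 0.1, -1.9]
width: 0.0077
gripper_force: 40.0
```

```bash
python3 - <<'E'
from h import *
o=st();R=Ro.from_rotvec(o["tcp_rot"])
down=Ro.from_matrix((EX@np.array([[0,1,0],[1,0,0],[0,0,-1.]])))
print((R.inv()*down).as_rotvec())
E
```

```text
{'time_s': 11.6, 'q': [-0.0299, 0.2297, 1.8801, -0.0017, 1.0335, -1.3855], 'position': [0.5041, -0.0036, 0.2356], 'tcp_rot': [-0.3359, -3.1219, 0.0025], 'wrist_force': [-0.9562, 0.0774, -1.8966], 'width': 0.0077, 'gripper_force': 39.9921}
[-0.001771   -0.00151257  0.00173376]
```

>>> jog_arm:
  moves:
    - [[0,-0.042,0],[0,0,0]]
    - [[0,0,0],[-0.1443,0,0]]
    - [[0,0,0],[-0.1443,0,0]]
    - [[0,0,0],[-0.1443,0,0]]
    - [[0,0,0],[-0.1443,0,0]]

```text
time_s: 12.1
position: [0.4946, -0.0461, 0.2366]
tcp_rot: [0.325, 2.931, 0.876]
wrist_force: [-0.1, 0.2, -2.9]
width: 0.0078
gripper_force: 40.0
```

>>> jog_arm:
  moves:
    - [[0,0,0],[-0.1443,0,0]]
    - [[0,0,0],[-0.1443,0,0]]
    - [[0,0,0],[-0.1443,0,0]]
    - [[0,0,0],[0,0,0]]

```text
time_s: 12.5
position: [0.4932, -0.047, 0.2327]
tcp_rot: [0.303, 2.646, 1.467]
wrist_force: [-0.8, 0.8, -1.7]
width: 0.0078
gripper_force: 40.0
```

>>> jog_arm:
  moves:
    - [[0,-0.0318,0.0199],[0,0,0]]
    - [[0,-0.0318,0.0199],[0,0,0]]
    - [[0,-0.0318,0.0199],[0,0,0]]
    - [[0,-0.0318,0.0199],[0,0,0]]
    - [[0,0,0],[0,0,0]]

```text
time_s: 13.0
position: [0.5153, -0.0484, 0.11]
tcp_rot: [0.345, 2.711, 1.452]
wrist_force: [-0.2, -0.1, -2.2]
width: 0.0081
gripper_force: 40.0
```

```bash
python3 - <<'E'
from h import *
o=st();R=Ro.from_rotvec(o["tcp_rot"]).as_matrix();print(R.round(3));print("edge low",o["position"]+R@[0,-.004,.096], "world down in tool",R.T@[0,0,-1])
E
```

```text
{'time_s': 13.0, 'q': [-0.591, 0.7176, 1.8723, 0.9203, 1.2654, -2.5376], 'position': [0.5153, -0.0484, 0.11], 'tcp_rot': [0.3451, 2.7113, 1.4523], 'wrist_force': [-0.2388, -0.1269, -2.2397], 'width': 0.0081, 'gripper_force': 39.9892}
[[-0.974  0.173  0.145]
 [ 0.217  0.535  0.816]
 [ 0.064  0.827 -0.559]]
edge low [0.52860667 0.02779294 0.05308382] world down in tool [-0.06380025 -0.82684886  0.55879379]
```

```bash
python3 - <<'E'
from h import *
o=monitor.get_obs();R=Ro.from_rotvec(o["tcp_rot"]);a=np.radians(62);e=np.radians(33)
z=np.array([np.cos(a)*np.cos(e),np.sin(a)*np.cos(e),-np.sin(e)]);x=np.array([-np.sin(a),np.cos(a),0]);y=np.cross(z,x)
G=Ro.from_matrix(np.c_[x,y,z]);v=(R.inv()*G).as_rotvec();print(v.round(4),(v/3).round(4))
print("edge low after",o["position"]+G.apply([0,-.004,.096]),"down in tool",G.inv().apply([0,0,-1]))
E
```

```text
[-0.0268 -0.2596  0.0959] [-0.0089 -0.0865  0.032 ]
edge low after [0.55212233 0.02071658 0.05439539] down in tool [ 0.         -0.83867057  0.54463904]
```

>>> jog_arm:
  moves:
    - [[0,0,0],[-0.0089,-0.0865,0.032]]
    - [[0,0,0],[-0.0089,-0.0865,0.032]]
    - [[0,0,0],[-0.0089,-0.0865,0.032]]
    - [[0,-0.0126,0.0082],[0,0,0]]
    - [[0,-0.0126,0.0082],[0,0,0]]

```text
time_s: 13.5
position: [0.5362, -0.0554, 0.1102]
tcp_rot: [0.663, 2.551, 1.351]
wrist_force: [0.7, -0.9, -1.3]
width: 0.0077
gripper_force: 40.0
```

>>> jog_arm:
  moves:
    - [[0,-0.0126,0.0082],[0,0,0]]
    - [[0,0,0],[0,0,0]]

```text
time_s: 13.7
position: [0.5387, -0.0563, 0.0968]
tcp_rot: [0.673, 2.561, 1.354]
wrist_force: [0.4, -0.1, -1.2]
width: 0.0082
gripper_force: 40.0
```

```bash
python3 - <<'E'
from h import *
o=st();R=Ro.from_rotvec(o["tcp_rot"]).as_matrix();print(R.round(3));print("edge low",o["position"]+R@[0,-.004,.096], "world down in tool",R.T@[0,0,-1])
E
```

```text
{'time_s': 13.7, 'q': [-0.6087, 0.7044, 1.9637, 1.1262, 1.1061, -2.5401], 'position': [0.5387, -0.0563, 0.0968], 'tcp_rot': [0.6732, 2.5606, 1.3542], 'wrist_force': [0.3765, -0.1306, -1.183], 'width': 0.0082, 'gripper_force': 39.9892}
[[-0.884  0.311  0.348]
 [ 0.463  0.486  0.741]
 [ 0.061  0.816 -0.574]]
edge low [0.57089176 0.01283356 0.03842982] world down in tool [-0.06100305 -0.81647567  0.57414815]
```

```bash
python3 - <<'E'
from h import *
K=Ro.from_euler("z",np.pi/2);o=monitor.get_obs();R=Ro.from_rotvec(o["tcp_rot"])
for a_ in(30,45,62):
  for e_ in(33,45,55):
    a,e=np.radians([a_,e_]);z=np.array([np.cos(a)*np.cos(e),np.sin(a)*np.cos(e),-np.sin(e)]);x=np.array([-np.sin(a),np.cos(a),0])
    G=Ro.from_matrix(np.c_[x,np.cross(z,x),z])
    W=Ro.from_euler("y",-2.65)*Ro.from_euler("z",.6)*G*K.inv()
    v=(R.inv()*G).as_rotvec();print(a_,e_,W.as_euler("ZYZ").round(2),v.round(3),"edge",(o["position"]+G.apply([0,-.004,.096])).round(3),"down",G.inv().apply([0,0,-1]).round(3))
E
```

```text
30 33 [ 1.65  0.86 -2.55] [-0.053 -0.501  0.267] edge [ 0.607 -0.017  0.041] down [-0.    -0.839  0.545]
30 45 [ 1.47  0.7  -2.42] [ 0.151 -0.471  0.318] edge [ 0.595 -0.024  0.026] down [ 0.    -0.707  0.707]
30 55 [ 1.26  0.57 -2.24] [ 0.32  -0.443  0.359] edge [ 0.584 -0.03   0.016] down [ 0.    -0.574  0.819]
45 33 [ 1.43  0.98 -2.55] [-0.046 -0.285  0.119] edge [ 0.594 -0.001  0.041] down [-0.    -0.839  0.545]
45 45 [ 1.27  0.82 -2.45] [ 0.162 -0.271  0.149] edge [ 0.585 -0.01   0.026] down [ 0.    -0.707  0.707]
45 55 [ 1.09  0.69 -2.32] [ 0.335 -0.258  0.172] edge [ 0.575 -0.02   0.016] down [ 0.    -0.574  0.819]
62 33 [ 1.18  1.12 -2.59] [-0.037 -0.039 -0.047] edge [0.575 0.013 0.041] down [ 0.    -0.839  0.545]
62 45 [ 1.05  0.94 -2.52] [ 0.172 -0.044 -0.043] edge [0.569 0.001 0.026] down [ 0.    -0.707  0.707]
62 55 [ 0.91  0.81 -2.43] [ 0.347 -0.048 -0.039] edge [ 0.563 -0.011  0.016] down [ 0.    -0.574  0.819]
```

>>> jog_arm:
  moves:
    - [[0,0,0],[0.054,-0.0903,0.0497]]
    - [[0,0,0],[0.054,-0.0903,0.0497]]
    - [[0,0,0],[0.054,-0.0903,0.0497]]
    - [[0,-0.007,0.007],[0,0,0]]
    - [[0,0,0],[0,0,0]]

```text
time_s: 14.2
position: [0.5379, -0.0554, 0.0881]
tcp_rot: [1.019, 2.457, 1.019]
wrist_force: [0.1, 0.3, -2.0]
width: 0.0077
gripper_force: 40.0
```

```bash
python3 - <<'E'
from h import *
o=st();R=Ro.from_rotvec(o["tcp_rot"]).as_matrix();print(R.round(3));print("edge low",o["position"]+R@[0,-.004,.096], "world down in tool",R.T@[0,0,-1])
E
```

```text
{'time_s': 14.2, 'q': [-0.5294, 0.5856, 2.1384, 1.392, 0.7693, -2.54], 'position': [0.5379, -0.0554, 0.0881], 'tcp_rot': [1.0191, 2.4572, 1.0193], 'wrist_force': [0.0967, 0.2598, -2.0267], 'width': 0.0077, 'gripper_force': 39.99}
[[-0.707  0.501  0.5  ]
 [ 0.707  0.499  0.501]
 [ 0.001  0.707 -0.707]]
edge low [ 0.58388968 -0.00929694  0.0174618 ] world down in tool [-0.00148964 -0.70738893  0.70682295]
```

>>> jog_arm:
  moves:
    - [[0,-0.008,0.008],[0,0,0]]
    - [[0,0,0],[0,0,0]]

```text
time_s: 14.4
position: [0.5415, -0.0579, 0.0805]
tcp_rot: [1.023, 2.463, 1.017]
wrist_force: [0.7, -0.8, -1.2]
width: 0.0081
gripper_force: 40.0
```

>>> jog_arm:
  moves:
    - [[0,-0.003,0.003],[0,0,0]]
    - [[0,0,0],[0,0,0]]

```text
time_s: 14.6
position: [0.5419, -0.058, 0.0781]
tcp_rot: [1.026, 2.465, 1.017]
wrist_force: [0.4, -0.7, -2.5]
width: 0.0077
gripper_force: 40.0
```

```bash
python3 - <<'E'
from h import *
o=st();R=Ro.from_rotvec(o["tcp_rot"]).as_matrix();print(R.round(3));print("edge low",o["position"]+R@[0,-.004,.096])
E
```

```text
{'time_s': 14.6, 'q': [-0.5277, 0.6092, 2.1241, 1.3918, 0.7644, -2.5405], 'position': [0.5419, -0.058, 0.0781], 'tcp_rot': [1.0259, 2.4647, 1.017], 'wrist_force': [0.3754, -0.7212, -2.516], 'width': 0.0077, 'gripper_force': 39.9897}
[[-0.707  0.507  0.493]
 [ 0.707  0.499  0.501]
 [ 0.008  0.703 -0.711]]
edge low [ 0.5871624  -0.01187311  0.00701994]
```

>>> jog_arm:
  moves:
    - [[0,-0.006,0.006],[0,0,0]]
    - [[0,0,0],[0,0,0]]

```text
time_s: 14.8
position: [0.5437, -0.0587, 0.0725]
tcp_rot: [1.029, 2.47, 1.017]
wrist_force: [-0.0, 0.2, -1.9]
width: 0.0081
gripper_force: 40.0
```

>>> jog_arm:
  moves:
    - [[0,0,0],[0,0,0]]
    - [[0,0,0],[0,0,0]]
    - [[0,0,0],[0,0,0]]
  hand: 0.4

```text
time_s: 15.1
position: [0.5435, -0.0585, 0.073]
tcp_rot: [1.029, 2.469, 1.017]
wrist_force: [-0.6, -1.3, -0.6]
width: 0.0284
gripper_force: 0.4
```

>>> jog_arm:
  moves:
    - [[0,-0.016,0.005],[0,0,0]]
    - [[0,-0.016,0.005],[0,0,0]]
    - [[0,0,0],[0,0,0]]

```text
time_s: 15.4
position: [0.5389, -0.0738, 0.0528]
tcp_rot: [1.046, 2.49, 1.014]
wrist_force: [0.3, -0.6, -1.8]
width: 0.0353
gripper_force: 0.4
```

```bash
python3 - <<'E'
from h import *
img,d,p,R=snap("w4");print(R.round(3));i2,_=viewer.capture("scene")
cv2.imwrite("pics/c4.png",np.hstack([cv2.resize(img[...,::-1],(400,300)),cv2.resize(i2[120:300,90:330][...,::-1],(400,300))]))
E
```

```text
{'time_s': 15.4, 'q': [-0.5555, 0.664, 2.0962, 1.3586, 0.7648, -2.5405], 'position': [0.5389, -0.0738, 0.0528], 'tcp_rot': [1.0457, 2.4897, 1.0143], 'wrist_force': [0.2672, -0.6305, -1.8063], 'width': 0.0353, 'gripper_force': 0.4096}
[[-0.709  0.526  0.47 ]
 [ 0.705  0.498  0.505]
 [ 0.031  0.689 -0.724]]
```

View pics/c4.png

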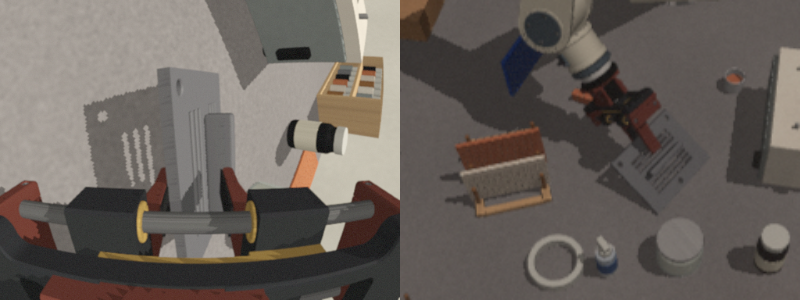

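The wrist view shows the plate leaning on the lower finger, rib on the upper side. The scene view shows it clear of everything. I lower it and withdraw.

>>> jog_arm:
  moves:
    - [[0,-0.013,0.003],[0,0,0]]
    - [[0,-0.012,-0.008],[0,0,0]]
    - [[0,-0.014,-0.014],[0,0,0]]
    - [[0,-0.014,-0.014],[0,0,0]]
    - [[0,-0.014,-0.014],[0,0,0]]

```text
time_s: 16.0
position: [0.4878, -0.1344, 0.0522]
tcp_rot: [1.057, 2.507, 1.014]
wrist_force: [-0.1, -0.8, 0.3]
width: 0.0352
gripper_force: 0.0
```

>>> jog_arm:
  moves:
    - [[0,-0.014,-0.014],[0,0,0]]
    - [[0,-0.014,-0.014],[0,0,0]]
    - [[0,0,0],[0,0,0]]

```text
time_s: 16.3
position: [0.4613, -0.1646, 0.0557]
tcp_rot: [1.062, 2.508, 1.012]
wrist_force: [0.4, -0.6, 0.7]
width: 0.0353
gripper_force: 0.0
```

```bash
python3 - <<'E'
from h import *
o=st();R=Ro.from_rotvec(o["tcp_rot"]).as_matrix();print(R.round(3))
for c in("top","scene"):
    img,d,X=cloud(c);np.savez(f"{c}5.npz",img=img,d=d,X=X)
    m=(X[...,0]>.42)&(X[...,0]<.72)&(X[...,1]>-.2)&(X[...,1]<.12)&(X[...,2]>.004)
    for z0,z1 in((.004,.014),(.014,.026),(.026,.04),(.04,.2)):
        k=m&(X[...,2]>z0)&(X[...,2]<z1);P=X[k]
        if len(P)>5: print(c,z0,len(P),cv2.minAreaRect(P[:,:2].astype(np.float32)),np.median(P,0).round(3))
cv2.imwrite("pics/c5.png",cv2.resize(np.load("top5.npz")["img"][90:300,160:460][...,::-1],(600,420)))
E
```

```text
{'time_s': 16.3, 'q': [-0.8124, 0.6505, 2.0995, 1.1144, 0.8556, -2.5405], 'position': [0.4613, -0.1646, 0.0557], 'tcp_rot': [1.0625, 2.5083, 1.0121], 'wrist_force': [0.3886, -0.6065, 0.7175], 'width': 0.0353, 'gripper_force': 0.0}
[[-0.709  0.541  0.453]
 [ 0.704  0.497  0.508]
 [ 0.05   0.678 -0.733]]
top 0.004 2496 ((0.5726519227027893, -0.05740487575531006), (0.25359269976615906, 0.29014086723327637), 86.7456283569336) [ 0.547 -0.061  0.007]
top 0.014 45 ((0.6118676066398621, -0.046681858599185944), (0.22380298376083374, 0.08011923730373383), 7.834229469299316) [ 0.694 -0.04   0.019]
top 0.026 227 ((0.61070317029953, -0.015645712614059448), (0.16755296289920807, 0.22861415147781372), 53.9901237487793) [ 0.556 -0.054  0.031]
top 0.04 990 ((0.5856204628944397, -0.08451530337333679), (0.3526386618614197, 0.22095385193824768), 62.98352813720703) [ 0.472 -0.158  0.154]
scene 0.004 1827 ((0.5704604983329773, -0.040096670389175415), (0.29946812987327576, 0.3181631863117218), 0.20199990272521973) [ 0.554 -0.06   0.007]
scene 0.014 49 ((0.5405522584915161, -0.07500572502613068), (0.0963258370757103, 0.14813724160194397), 53.68173599243164) [ 0.554 -0.066  0.019]
scene 0.026 101 ((0.5475872755050659, -0.06312951445579529), (0.0149760777130723, 0.08890733122825623), 48.97748565673828) [ 0.55  -0.063  0.031]
scene 0.04 617 ((0.5893489122390747, -0.08154456317424774), (0.35088032484054565, 0.21865776181221008), 63.8917350769043) [ 0.466 -0.166  0.098]
```

View pics/c5.png

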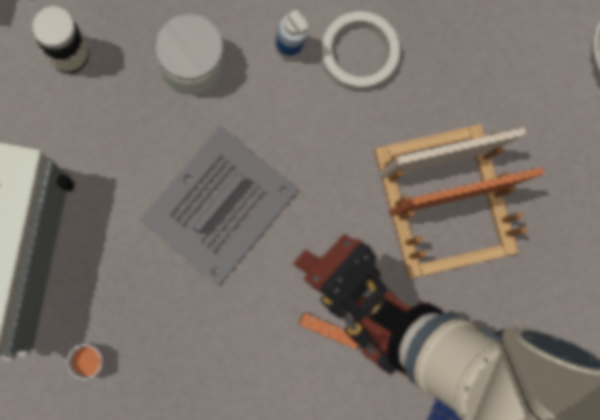

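The grille lies flat with its rib up (crop centre (222,205), single hole at (188,178) toward the extractor). The door is shut. Next I raise the arm and regrasp by the rib.

```bash
python3 - <<'E'
from h import *
o=monitor.get_obs();R=Ro.from_rotvec(o["tcp_rot"]);a=np.radians(49)
G=Ro.from_matrix(np.array([[-np.sin(a),np.cos(a),0],[np.cos(a),np.sin(a),0],[0,0,-1]]))
v=(R.inv()*G).as_rotvec();print(v,np.linalg.norm(v),(v/6).round(4),G.inv().apply(np.array([.52,-.1,.2])-[.4613,-.1646,.2]).round(4))
E
```

```text
[ 0.74834627 -0.02360523 -0.08059946] 0.7530442333095538 [ 0.1247 -0.0039 -0.0134] [-0.0019  0.0873  0.    ]
```

>>> jog_arm:
  moves:
    - [[0.0019,0.0254,-0.0275],[0,0,0]]
    - [[0.0019,0.0254,-0.0275],[0,0,0]]
    - [[0.0019,0.0254,-0.0275],[0,0,0]]
    - [[0.0019,0.0254,-0.0275],[0,0,0]]
    - [[0,0,0],[0.1247,-0.0039,-0.0134]]
  hand: 0.6

```text
time_s: 16.9
position: [0.4624, -0.1635, 0.2078]
tcp_rot: [1.076, 2.601, 0.857]
wrist_force: [-0.1, -0.4, -0.4]
width: 0.0526
gripper_force: 0.0
```

>>> jog_arm:
  moves:
    - [[0,0,0],[0.1247,-0.0039,-0.0134]]
    - [[0,0,0],[0.1247,-0.0039,-0.0134]]
    - [[0,0,0],[0.1247,-0.0039,-0.0134]]
    - [[0,0,0],[0.1247,-0.0039,-0.0134]]
    - [[0,0,0],[0.1247,-0.0039,-0.0134]]

```text
time_s: 17.4
position: [0.4626, -0.1618, 0.2063]
tcp_rot: [1.096, 2.944, -0.008]
wrist_force: [-0.9, -1.1, 0.4]
width: 0.0527
gripper_force: 0.0
```

>>> jog_arm:
  moves:
    - [[-0.0173,0.0338,0],[0,0,0]]
    - [[-0.0173,0.0338,0],[0,0,0]]
    - [[-0.0173,0.0338,0],[0,0,0]]
    - [[-0.0173,0.0338,0],[0,0,0]]
    - [[0,0,0],[0,0,0]]

```text
time_s: 17.9
position: [0.6065, -0.1029, 0.2052]
tcp_rot: [1.092, 2.944, 0.002]
wrist_force: [-0.0, -1.1, -0.2]
width: 0.0529
gripper_force: 0.0
```

```bash
python3 - <<'E'
from h import *
img,d,p,R=snap("w6");print(R.round(3))
n=nets.outline_of("wrist","grille");print([(x["score"],x["pixel"],x["region"].sum()) for x in n])
a=np.radians(49);g=np.array([.549,-.062]);E=np.array([[np.cos(a),-np.sin(a)],[np.sin(a),np.cos(a)]])
L=np.array([[-.052,.068],[-.052,-.068],[.052,0]])
print(wpix(np.c_[L@E.T+g,[.008]*3],p,R).round(1).tolist())
L=np.array([[-.006,.045],[.006,.045],[.006,-.045],[-.006,-.045]])
print(wpix(np.c_[L@E.T+g,[.032]*4],p,R).round(1).tolist())
cv2.imwrite("pics/w6b.png",cv2.resize(img[0:300,100:400][...,::-1],(600,600),interpolation=cv2.INTER_CUBIC))
E
```

```text
{'time_s': 17.9, 'q': [-0.1878, 0.4279, 1.6673, 0.0012, 1.0448, -1.0487], 'position': [0.6065, -0.1029, 0.2052], 'tcp_rot': [1.0923, 2.9441, 0.002], 'wrist_force': [-0.0081, -1.0724, -0.225], 'width': 0.0529, 'gripper_force': 0.0}
[[-0.758  0.652  0.002]
 [ 0.652  0.758  0.001]
 [-0.001  0.002 -1.   ]]
[(0.93, [243.9, 108.6], np.int64(12646))]
[[203.4, 56.5], [204.3, 166.8], [289.7, 111.8]]
[[240.9, 71.5], [251.7, 71.5], [251.3, 150.9], [240.7, 150.9]]
```

View pics/w6b.png

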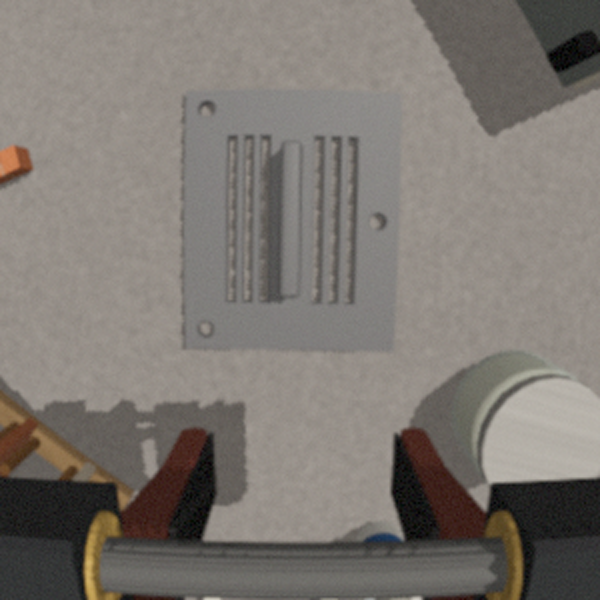

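The holes show at full-resolution pixels (203.5,54), (202.5,164) and (289,110.5), with the rib between them. I refine these numerically and plan the grasp.

```bash
cat >> h.py <<'E'
def blob(img,u,v,r=7):
    u0,v0=int(round(u)),int(round(v));g=cv2.cvtColor(img[v0-r:v0+r+1,u0-r:u0+r+1],cv2.COLOR_RGB2GRAY).astype(float)
    bg=np.percentile(g,70);w=np.clip(np.abs(g-bg)-8,0,None);yy,xx=np.mgrid[-r:r+1,-r:r+1]
    w[np.hypot(xx,yy)>r]=0
    return [u0+(w*xx).sum()/w.sum(),v0+(w*yy).sum()/w.sum()]
def fit(W):
    L=np.array([[-.052,.068],[-.052,-.068],[.052,0]]);Lc=L-L.mean(0);Wc=W[:,:2]-W[:,:2].mean(0)
    a=np.arctan2((Lc[:,0]*Wc[:,1]-Lc[:,1]*Wc[:,0]).sum(),(Lc*Wc).sum())
    E=np.array([[np.cos(a),-np.sin(a)],[np.sin(a),np.cos(a)]]);C=W[:,:2].mean(0)-E@L.mean(0)
    return C,a,(L@E.T+C-W[:,:2])*1000
E
python3 - <<'E'
from h import *
T=np.load("w6.npz");img=T["img"];p=T["pos"];R=Ro.from_rotvec(T["rot"]).as_matrix()
B=[blob(img,*x) for x in([203.5,54],[202.5,164],[289,110.5])];print(np.round(B,1).tolist())
C,a,e=fit(wray(B,p,R,.0065));print(C.round(4),np.degrees(a),e.round(2).tolist())
G=np.array([[-np.sin(a),np.cos(a),0],[np.cos(a),np.sin(a),0],[0,0,-1]])
dl=R.T@(np.r_[C,.2052]-p);print("tool shift",dl.round(4),"turn",(Ro.from_matrix(R).inv()*Ro.from_matrix(G)).as_rotvec().round(4))
E
```

```text
[[203.3, 52.5], [202.8, 165.0], [290.2, 109.7]]
[ 0.5462 -0.0604] 48.33347835568958 [[1.63, -0.61], [-0.78, 1.65], [-0.84, -1.04]]
tool shift [ 0.0734 -0.0071 -0.0001] turn [0.0017 0.0008 0.0167]
```

```bash
python3 - <<'E'
from h import *
T=np.load("w6.npz");img=T["img"];p=T["pos"];R=Ro.from_rotvec(T["rot"]).as_matrix()
g=cv2.cvtColor(img,cv2.COLOR_RGB2GRAY)
print(g[46:64,195:213]);
big=cv2.resize(cv2.GaussianBlur(g,(0,0),.8),None,fx=4,fy=4,interpolation=cv2.INTER_CUBIC).astype(np.float32)
def ring(u,v):
    best=None
    for dv in np.arange(-3,3.01,.25):
        for du in np.arange(-3,3.01,.25):
            t=np.linspace(0,2*np.pi,48,endpoint=False)
            f=lambda r:cv2.remap(big,((u+du+r*np.cos(t))*4+1.5).astype(np.float32)[None],((v+dv+r*np.sin(t))*4+1.5).astype(np.float32)[None],cv2.INTER_LINEAR).mean()
            for r in(3,3.5,4,4.5):
                s=f(r+1.2)-f(r-.3)
                if best is None or s>best[0]: best=(s,u+du,v+dv,r)
    return best
B=[ring(*x) for x in([203.5,54],[202.5,164],[289,110.5])];print(np.round(B,2).tolist())
for Bq in([b[1:3] for b in B],[[203.5,54],[202.5,164],[289,110.5]]):
    C,a,e=fit(wray(Bq,p,R,.0065));print(C.round(4),np.degrees(a),e.round(2).tolist(),"shift",(R.T@(np.r_[C,.2052]-p)).round(4))
E
```

```text
[[130 132 134 132 133 131 135 131 134 131 133 135 131 133 132 132 131 133]
 [133 132 132 132 133 131 133 129 130 130 131 132 129 133 131 134 133 131]
 [133 133 132 131 130 132 131 134 133 134 133 134 134 134 134 133 134 134]
 [130 129 134 132 130 133 131 130 126 130 129 132 134 131 133 131 133 134]
 [133 130 132 131 131 122 115 105  98 101 112 121 132 135 130 136 133 133]
 [130 131 133 130 124 108  88  78  71  76  84 102 120 134 134 132 133 134]
 [131 131 129 131 115  93  79  84  82  81  84  91 110 125 132 131 129 135]
 [131 131 130 122 103  91 108 125 107  93  89  91 106 122 135 134 134 133]
 [131 133 133 121 102 106 129 142 130 112  95  92 106 125 130 130 133 133]
 [133 131 130 123 107 118 139 145 140 126 104  95 109 126 130 129 130 134]
 [131 130 132 125 114 116 139 142 140 132 118 107 118 129 132 132 132 132]
 [131 131 132 127 124 123 135 139 135 136 122 119 126 132 134 132 133 132]
 [131 132 130 133 129 128 130 129 129 129 127 130 130 132 129 134 130 131]
 [130 131 130 130 129 128 130 131 129 131 127 133 131 133 132 132 130 133]
 [130 129 133 130 131 132 132 132 130 130 130 129 133 132 135 131 133 133]
 [128 131 130 133 128 132 130 132 131 131 131 131 134 133 133 131 132 132]
 [130 130 132 131 134 131 132 132 128 133 134 134 134 129 130 134 129 132]
 [129 128 131 129 128 132 130 130 131 132 133 131 132 132 132 133 131 131]]
[[15.21, 203.0, 54.0, 4.0], [9.59, 202.5, 164.0, 4.5], [16.25, 290.25, 109.75, 3.0]]
[ 0.5463 -0.0607] 48.41181496454226 [[0.42, 0.49], [0.49, 0.83], [-0.91, -1.32]] shift [ 0.0732 -0.0073 -0.0001]
[ 0.5464 -0.0612] 48.03560729383167 [[0.17, 0.09], [0.08, 0.21], [-0.25, -0.3]] shift [ 0.0728 -0.0076 -0.0001]
```

>>> jog_arm:
  moves:
    - [[0.0364,-0.0038,0],[0,0,0.022]]
    - [[0.0364,-0.0038,0],[0,0,0]]
    - [[0,0,0.045],[0,0,0]]
    - [[0,0,0.045],[0,0,0]]
    - [[0,0,0.045],[0,0,0]]

```text
time_s: 18.5
position: [0.5421, -0.0631, 0.0701]
tcp_rot: [1.13, 2.93, 0.001]
wrist_force: [0.3, -0.1, -0.7]
width: 0.0527
gripper_force: 0.0
```

>>> jog_arm:
  moves:
    - [[0,0,0.03],[0,0,0]]
    - [[0,0,0.015],[0,0,0]]
    - [[0,0,0],[0,0,0]]

```text
time_s: 18.8
position: [0.5413, -0.063, 0.0241]
tcp_rot: [-1.129, -2.927, 0.001]
wrist_force: [0.5, 0.7, -0.8]
width: 0.0528
gripper_force: 0.0
```

```bash
python3 - <<'E'
from h import *
o=st();R=Ro.from_rotvec(o["tcp_rot"]).as_matrix();print((R.T@(np.array([.5464,-.0612,.011])-o["position"])).round(4),np.degrees(np.arctan2(R[1,1],R[0,1])))
E
```

```text
{'time_s': 18.8, 'q': [-0.1378, 0.6154, 1.9007, 0.0002, 0.6299, -0.9722], 'position': [0.5413, -0.063, 0.0241], 'tcp_rot': [-1.1295, -2.9269, 0.0014], 'wrist_force': [0.4614, 0.7248, -0.7825], 'width': 0.0528, 'gripper_force': 0.0}
[-0.0026  0.0048  0.013 ] 47.79779464585573
```

>>> jog_arm:
  moves:
    - [[-0.0026,0.0048,0],[0,0,0]]
    - [[0,0,0.0125],[0,0,0]]
    - [[0,0,0],[0,0,0]]

```text
time_s: 19.1
position: [0.5489, -0.0611, 0.013]
tcp_rot: [1.13, 2.931, 0.0]
wrist_force: [-1.0, 0.3, -0.1]
width: 0.0526
gripper_force: 0.0
```

```bash
python3 - <<'E'
from h import *
o=st();R=Ro.from_rotvec(o["tcp_rot"]).as_matrix();print((R.T@(np.array([.5464,-.0612,.011])-o["position"])).round(4),np.degrees(np.arctan2(R[1,1],R[0,1])))
E
```

```text
{'time_s': 19.1, 'q': [-0.1325, 0.6404, 1.8883, 0.0002, 0.6124, -0.9675], 'position': [0.5489, -0.0611, 0.013], 'tcp_rot': [1.13, 2.9309, 0.0003], 'wrist_force': [-0.9763, 0.3364, -0.0967], 'width': 0.0526, 'gripper_force': 0.0}
[ 0.0018 -0.0017  0.002 ] 47.83130676679842
```

>>> jog_arm:
  moves:
    - [[0.001,-0.001,0.001],[0,0,0]]
    - [[0,0,0],[0,0,0]]

```text
time_s: 19.3
position: [0.547, -0.0612, 0.0122]
tcp_rot: [-1.13, -2.931, -0.0]
wrist_force: [-0.6, 0.2, 0.8]
width: 0.0525
gripper_force: 0.0
```

>>> jog_arm:
  moves:
    - [[0,0,0],[0,0,0]]
    - [[0,0,0],[0,0,0]]
    - [[0,0,0],[0,0,0]]
    - [[0,0,0],[0,0,0]]
    - [[0,0,0],[0,0,0]]
  hand: 0
  force: 35

```text
time_s: 19.8
position: [0.5471, -0.0612, 0.012]
tcp_rot: [-1.13, -2.931, -0.0]
wrist_force: [-1.0, 0.4, -0.1]
width: 0.0164
gripper_force: 0.0
```

>>> jog_arm:
  moves:
    - [[0,0,-0.015],[0,0,0]]
    - [[0,0,-0.045],[0,0,0]]
    - [[0,0,-0.045],[0,0,0]]
    - [[0,0,-0.045],[0,0,0]]
    - [[0,0,-0.045],[0,0,0]]

```text
time_s: 20.3
position: [0.5465, -0.0611, 0.2096]
tcp_rot: [-1.13, -2.931, -0.0]
wrist_force: [0.2, -0.4, -0.9]
width: 0.0118
gripper_force: 35.0
```

>>> jog_arm:
  moves:
    - [[0,0,0],[0,0,0]]
    - [[0,0,0],[0,0,0]]

```text
time_s: 20.5
position: [0.5474, -0.0613, 0.2084]
tcp_rot: [1.13, 2.929, 0.001]
wrist_force: [-0.7, 0.4, -3.1]
width: 0.0113
gripper_force: 35.0
```

```bash
python3 - <<'E'
from h import *
img,d,p,R=snap("w7")
# expected holes if grille centred on tool with front face at tool z = h
L=np.array([[-.052,.068],[-.052,-.068],[.052,0]])
for h in(.003,):
    W=np.c_[L[:,1],L[:,0],[h+.0015]*3]@R.T+p; print(wpix(W,p,R).round(1).tolist())
g=cv2.cvtColor(img,cv2.COLOR_RGB2GRAY);q=wpix(W,p,R)
for u,v in(q[0],q[2]):
    u,v=int(round(u)),int(round(v));print(u-11,v-11);print(g[v-11:v+12,u-11:u+12])
o=monitor.get_obs();Rr=Ro.from_rotvec(o["tcp_rot"]);down=Ro.from_matrix((EX@np.array([[0,1,0],[1,0,0],[0,0,-1.]])))
print((Rr.inv()*down).as_rotvec().round(4),"shift before turn to (EC):",(R.T@(EC-p)).round(4))
E
```

```text
{'time_s': 20.5, 'q': [-0.1331, 0.3317, 1.8086, 0.0001, 0.999, -0.9679], 'position': [0.5474, -0.0613, 0.2084], 'tcp_rot': [1.1296, 2.9292, 0.001], 'wrist_force': [-0.7069, 0.3739, -3.0605], 'width': 0.0113, 'gripper_force': 34.9914}
[[162.2, 116.9], [180.3, 314.8], [336.6, 228.4]]
151 106
[[134 133 134 135 132 133 131 135 135 133 137 136 134 134 134 135 133 135
  136 132 137 137 135]
 [132 135 134 134 134 135 130 135 132 135 133 133 135 136 135 134 134 135
  137 137 136 136 133]
 [131 134 133 131 135 134 136 133 134 132 135 132 134 130 133 135 134 134
  137 136 136 134 140]
 [135 132 133 136 132 134 134 131 135 132 125 126 119 120 124 125 127 132
  135 135 135 134 136]
 [132 133 135 132 134 135 132 135 124 120 109 102  98  96 103 110 117 124
  130 135 137 137 135]
 [135 134 135 133 133 135 128 123 115 104  92  79  87 101 117 125 122 116
  115 125 136 137 137]
 [132 131 134 134 133 131 121 111 101  82  76  83 115 135 146 147 142 129
  115 115 131 133 135]
 [135 136 132 132 130 122 117 102  79  67  82 122 145 151 154 158 155 149
  134 121 121 131 133]
 [134 132 137 135 128 122 106  90
[... 3047 characters left out ...]
6 140 137
  138 140 136 138 138]
 [132 132 132 127 125 124 124 121 122 122 127 130 131 132 132 135 138 138
  138 139 138 137 139]
 [132 132 132 133 130 131 131 131 129 133 132 134 130 130 136 135 138 136
  136 140 139 137 138]
 [132 131 132 133 134 130 132 130 131 132 133 131 133 133 132 136 137 139
  138 141 139 139 138]
 [130 134 131 131 133 129 135 132 132 131 132 132 132 128 133 137 137 138
  136 141 138 139 140]
 [134 132 134 133 133 133 133 132 132 134 134 134 130 135 135 136 139 136
  140 137 137 139 137]
 [133 133 133 134 135 132 130 132 132 134 131 130 131 135 135 139 138 139
  139 139 140 142 139]]
[-2.000e-04 -9.000e-04 -5.201e-01] shift before turn to (EC): [0.2458 0.2033 0.2082]
```

```bash
python3 - <<'E'
from h import *
from scipy.optimize import least_squares
T=np.load("w7.npz");p=T["pos"];R=Ro.from_rotvec(T["rot"]).as_matrix()
L=np.array([[-.052,.068],[.052,0]]);M=np.array([[164.2,118.2],[332.5,226]])
def f(x,yaw=0):
    dx,dy,h=x;W=np.c_[L[:,1]+dx,L[:,0]+dy,[h]*2]@R.T+p;return (wpix(W,p,R)-M).ravel()
s=least_squares(f,[0,0,.004],x_scale=.001);print(s.x*1000,s.fun)
s=least_squares(lambda x:f([x[0],x[1],.005]),[0,0],x_scale=.001);print(s.x*1000,s.fun)
# travel: tool shift in new yaw frame from here to EC
print("after turn shift:",(np.array([[0,1,0],[1,0,0],[0,0,-1.]])@EX.T@(EC-p)).round(4))
E
```

```text
[-0.92813019 -0.81302809 11.04440945] [-0.04995064  0.07980721  0.05573399 -0.08542164]
[ 0.08181842 -0.61436278] [-2.7358808  -1.38186211  2.93065706  1.994905  ]
after turn shift: [0.1118 0.2987 0.2084]
```

>>> jog_arm:
  moves:
    - [[0,0,0],[0,0,-0.13]]
    - [[0,0,0],[0,0,-0.13]]
    - [[0,0,0],[0,0,-0.13]]
    - [[0,0,0],[0,0,-0.13]]
    - [[0.0141,0.0374,0],[0,0,0]]

```text
time_s: 21.05
position: [0.5408, -0.0239, 0.2047]
tcp_rot: [-0.337, -3.12, 0.002]
wrist_force: [-0.1, 1.1, -1.9]
width: 0.0116
gripper_force: 35.0
```

>>> jog_arm:
  moves:
    - [[0.0141,0.0374,0],[0,0,0]]
    - [[0.0141,0.0374,0],[0,0,0]]
    - [[0.0141,0.0374,0],[0,0,0]]
    - [[0.0141,0.0374,0],[0,0,0]]
    - [[0.0141,0.0374,0],[0,0,0]]

```text
time_s: 21.55
position: [0.5107, 0.1771, 0.2047]
tcp_rot: [-0.339, -3.119, 0.003]
wrist_force: [0.1, -0.7, -1.7]
width: 0.0118
gripper_force: 35.0
```

>>> jog_arm:
  moves:
    - [[0.0141,0.0374,0],[0,0,0]]
    - [[0.0141,0.0374,0],[0,0,0]]
    - [[0,0,0.02],[0,0,0]]
    - [[0,0,0.008],[0,0,0]]
    - [[0,0,0],[0,0,0]]

```text
time_s: 22.05
position: [0.4991, 0.254, 0.1761]
tcp_rot: [-0.338, -3.118, 0.005]
wrist_force: [0.1, -0.6, -1.5]
width: 0.012
gripper_force: 35.0
```

```bash
cat > chk.py <<'E'
from h import *
P=[]
for i in range(4):
    o=monitor.get_obs();P.append(o["position"]);viewer.capture("wrist")
o=st();R=Ro.from_rotvec(o["tcp_rot"]);down=Ro.from_matrix((EX@np.array([[0,1,0],[1,0,0],[0,0,-1.]])))
P=np.array(P);print("std",P.std(0).round(5));p=P.mean(0)
print("turn",(R.inv()*down).as_rotvec().round(4),"shift",(np.array([[0,1,0],[1,0,0],[0,0,-1.]])@EX.T@(EC-p)+[.0009,.0008,.159]).round(5))
E
python3 chk.py
```

```text
{'time_s': 22.25, 'q': [0.4482, 0.3875, 1.8035, 0.0003, 0.9508, -0.9053], 'position': [0.5016, 0.2545, 0.1793], 'tcp_rot': [-0.3409, -3.1229, -0.0002], 'wrist_force': [0.3189, -0.5804, -1.6076], 'width': 0.0117, 'gripper_force': 34.9913}
std [0.00083 0.00015 0.00105]
turn [ 0.0001 -0.0002 -0.0014] shift [-0.00089  0.00148  0.3366 ]
```

>>> jog_arm:
  moves:
    - [[0.0003,0.0008,0],[0,0,-0.0014]]
    - [[0,0,0.005],[0,0,0]]
    - [[0,0,0],[0,0,0]]
    - [[0,0,0],[0,0,0]]

```text
time_s: 22.65
position: [0.501, 0.2559, 0.1739]
tcp_rot: [-0.337, -3.123, 0.0]
wrist_force: [0.4, 0.4, -2.2]
width: 0.012
gripper_force: 35.0
```

```bash
python3 chk.py
```

```text
{'time_s': 22.85, 'q': [0.4511, 0.3948, 1.8063, 0.0003, 0.9405, -0.9051], 'position': [0.5011, 0.256, 0.1741], 'tcp_rot': [-0.3367, -3.1233, -0.0003], 'wrist_force': [0.3501, 0.0161, -1.5684], 'width': 0.0117, 'gripper_force': 34.9913}
std [5.e-05 6.e-05 7.e-05]
turn [ 0.0002 -0.0002  0.0013] shift [-0.00056 -0.0005   0.33304]
```

Settled to about 0.5 mm. I nudge and descend in small steps.

>>> jog_arm:
  moves:
    - [[-0.0006,-0.0005,0.003],[0,0,0.001]]
    - [[0,0,0.002],[0,0,0]]
    - [[0,0,0],[0,0,0]]
    - [[0,0,0],[0,0,0]]

```text
time_s: 23.25
position: [0.5015, 0.2554, 0.1689]
tcp_rot: [-0.338, -3.123, 0.0]
wrist_force: [0.4, 0.4, -1.6]
width: 0.0118
gripper_force: 35.0
```

>>> jog_arm:
  moves:
    - [[0,0,0.002],[0,0,0]]
    - [[0,0,0],[0,0,0]]
    - [[0,0,0],[0,0,0]]

```text
time_s: 23.55
position: [0.5015, 0.2554, 0.167]
tcp_rot: [-0.338, -3.123, -0.0]
wrist_force: [-0.2, -0.0, -2.6]
width: 0.0119
gripper_force: 35.0
```

```bash
python3 chk.py
```

```text
{'time_s': 23.75, 'q': [0.4497, 0.4047, 1.8106, 0.0003, 0.9263, -0.9056], 'position': [0.5016, 0.2554, 0.1671], 'tcp_rot': [-0.3381, -3.1232, -0.0003], 'wrist_force': [-0.6506, -0.7092, -1.9261], 'width': 0.0117, 'gripper_force': 34.9914}
std [2.e-05 1.e-05 3.e-05]
turn [ 0.0002 -0.0002  0.0004] shift [ 4.0000e-05 -5.0000e-05  3.2602e-01]
```

>>> jog_arm:
  moves:
    - [[0,0,0.002],[0,0,0]]
    - [[0,0,0],[0,0,0]]

```text
time_s: 23.95
position: [0.5014, 0.2553, 0.1648]
tcp_rot: [-0.338, -3.123, 0.0]
wrist_force: [-1.0, 0.3, -2.6]
width: 0.0118
gripper_force: 35.0
```

>>> jog_arm:
  moves:
    - [[0,0,0.002],[0,0,0]]
    - [[0,0,0],[0,0,0]]

```text
time_s: 24.15
position: [0.5014, 0.2553, 0.1627]
tcp_rot: [-0.338, -3.123, 0.0]
wrist_force: [0.8, 0.9, -2.2]
width: 0.0114
gripper_force: 35.0
```

>>> jog_arm:
  moves:
    - [[0,0,0.002],[0,0,0]]
    - [[0,0,0],[0,0,0]]

```text
time_s: 24.35
position: [0.5014, 0.2553, 0.1607]
tcp_rot: [-0.338, -3.123, 0.0]
wrist_force: [-0.0, -0.4, -2.5]
width: 0.0118
gripper_force: 35.0
```

>>> jog_arm:
  moves:
    - [[0,0,0.002],[0,0,0]]
    - [[0,0,0],[0,0,0]]

```text
time_s: 24.55
position: [0.5014, 0.2554, 0.1588]
tcp_rot: [-0.338, -3.123, 0.0]
wrist_force: [0.9, 0.0, -1.9]
width: 0.0116
gripper_force: 35.0
```

>>> jog_arm:
  moves:
    - [[0,0,0.001],[0,0,0]]
    - [[0,0,0],[0,0,0]]

```text
time_s: 24.75
position: [0.5016, 0.2554, 0.1581]
tcp_rot: [-0.338, -3.123, -0.0]
wrist_force: [0.1, -0.7, -1.3]
width: 0.0118
gripper_force: 35.0
```

>>> jog_arm:
  moves:
    - [[0,0,0.001],[0,0,0]]
    - [[0,0,0],[0,0,0]]

```text
time_s: 24.95
position: [0.5016, 0.2555, 0.1579]
tcp_rot: [-0.338, -3.123, -0.0]
wrist_force: [-2.5, -1.0, 6.6]
width: 0.0117
gripper_force: 35.0
```

Contact came at the predicted seated height, so I release and look.

>>> jog_arm:
  moves:
    - [[0,0,0],[0,0,0]]
    - [[0,0,0],[0,0,0]]
    - [[0,0,0],[0,0,0]]
  hand: 0.5

```text
time_s: 25.25
position: [0.5016, 0.2555, 0.157]
tcp_rot: [-0.338, -3.123, -0.0]
wrist_force: [-0.2, -1.7, -0.3]
width: 0.0323
gripper_force: 0.0
```

>>> jog_arm:
  moves:
    - [[0,0,-0.02],[0,0,0]]
    - [[0,0,-0.045],[0,0,0]]
    - [[-0.045,0,-0.015],[0,0,0]]
    - [[-0.045,0,0],[0,0,0]]
    - [[0,0,0],[0,0,0]]

```text
time_s: 25.75
position: [0.5944, 0.2353, 0.238]
tcp_rot: [0.341, 3.119, 0.003]
wrist_force: [-1.0, -0.2, -0.6]
width: 0.0436
gripper_force: 0.0
```

>>> jog_arm:
  moves:
    - [[0,0,0],[0,0,0]]
    - [[0,0,0],[0,0,0]]

```text
time_s: 25.95
position: [0.5883, 0.236, 0.2362]
tcp_rot: [-0.338, -3.121, 0.001]
wrist_force: [0.0, 0.7, -0.1]
width: 0.0441
gripper_force: 0.0
```

```bash
python3 - <<'E'
from h import *
img,d,p,R=snap("w8")
_,_,X=cloud("top");Q=(X.reshape(-1,3)-EC)@EX
def zz(x0,x1,y0,y1):
    k=(Q[:,0]>x0)&(Q[:,0]<x1)&(Q[:,1]>y0)&(Q[:,1]<y1)&(Q[:,2]>.1)&(Q[:,2]<.2);return np.median(Q[k,2]).round(4),k.sum()
print("corners",[zz(a-.008,a+.008,b-.012,b+.012) for a in(-.05,.052) for b in(-.05,.05)],"rim",zz(-.09,-.07,-.1,.1),zz(.075,.09,-.1,.1))
m=(Q[:,2]>.108)&(Q[:,2]<.13)&(Q[:,0]<-.09)&(Q[:,0]>-.25)&(abs(Q[:,1])<.105);D=Q[m];print("door",[D[abs(D[:,1]-y)<.015][:,0].mean().round(4) for y in(.08,.03,-.02,-.07,-.1)])
L=np.array([[-.052,.068,.15],[-.052,-.068,.15],[.052,0,.15]]);q=wpix(L@EX.T+EC,p,R)
t=[cv2.resize(img[int(y)-16:int(y)+17,int(x)-16:int(x)+17][...,::-1],(260,260),interpolation=cv2.INTER_CUBIC) for x,y in q]
cv2.imwrite("pics/fin.png",np.vstack([np.hstack(t),cv2.resize(img[0:230,80:420][...,::-1],(500,338)).copy() if 0 else np.pad(cv2.resize(img[0:230,80:420][...,::-1],(500,338)),((0,0),(0,280),(0,0)))]))
E
```

```text
{'time_s': 25.95, 'q': [0.3626, 0.4228, 1.5963, 0.0005, 1.1246, -0.9928], 'position': [0.5883, 0.236, 0.2362], 'tcp_rot': [-0.3379, -3.1213, 0.0009], 'wrist_force': [0.0094, 0.7143, -0.119], 'width': 0.0441, 'gripper_force': 0.0}
corners [(np.float64(0.1472), np.int64(79)), (np.float64(0.1469), np.int64(84)), (np.float64(0.1474), np.int64(82)), (np.float64(0.1468), np.int64(79))] rim (np.float64(0.1391), np.int64(839)) (np.float64(0.1391), np.int64(541))
door [np.float64(-0.1001), np.float64(-0.1), np.float64(-0.1), np.float64(-0.0997), np.float64(-0.0999)]Traceback (most recent call last):
  File "<stdin>", line 9, in <module>
cv2.error: OpenCV(4.12.0) /io/opencv/modules/imgproc/src/resize.cpp:4208: error: (-215:Assertion failed) !ssize.empty() in function 'resize'
```

The plate top is 8 mm above the rim at all four corners, so the grille is flat and fully home. The door is still shut and the arm is clear, so I hand in.

```bash
python3 - <<'E'
from h import *
_,_,X=cloud("top");m=(X[...,1]<-.25)&(X[...,1]>-.45)&(X[...,0]>.52)&(X[...,0]<.63)&(X[...,2]>.09);print(m.sum(),np.percentile(X[m][:,2],95))
print(r.sign_off())
E
```

```text
613 0.12485111713327623
the job is handed in; nothing more can be done
None
```

The job is handed in: the grille measured flat and fully home over its pins, rib up, the door was shut on its catch, and both sheets were left standing in the rack (at about 26 s of the 72 s); no verdict came back.

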